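Wedge the brush rack's end post tight

TASK

The end post of the brush rack has come away from the rail because its wedge is out. Push the wedge nose first into the slot of the rail's tenon, sloping side towards the post, until it bites, and let go of it; then take the wooden mallet and drive the wedge in with repeated light taps on its butt, no heavy blows, until it stops moving forward and the post sits tight on the rail's shoulder. Lay the mallet back down on the bench and leave the other things where they are.

Things in the scene. Friction and masses are not known exactly. Their poses are not given: they have to be found in the camera images.
- rack: Low pine brush rack, fixed. Origin on the bench under the middle of the slot in its tenon; x = the way the wedge is driven, y along the rail to the far post, z up. Rail 50 thick (x), its shoulder at y +40 mm; from there a tenon (x -25 to +25, z 45 to 105) sticks out through the end post to y -42. Posts 190 high; brushes hang in front of the rail from y +90 on, out to x -60.
- mortise (a point): Middle of the slot through the tenon, 75 mm above the bench, axes as the rack's. Slot 24.5 high, x -25 to +25 mm. Its -y wall is straight, along x, at y -15. On +y the wedge bears on a sloping seat (1:7) cut in the end post, its face at y +10 minus the gap at x 0, 5 more at the post's front (x -37). The fit varies by 1.2 mm, so the wedge's depth when home varies by 9 mm or so either way.
- end_post (a joint): Gap (m) between end post and rail shoulder: 0.0028 to 0.0038 at the start, 0 = tight. The post (74 in x, 35 in y, on a foot 180 long in x, 44 wide, 24 high) slides along the tenon with about 6 N of friction, to +y as the wedge goes in: some 7 mm of wedge travel per mm of gap, against 6 to 14 N. Home when taps of 15 to 18 N no longer move it.
- wedge: Loose beech wedge lying flat, 170 long (x), 22 high, 34 wide at the butt (x -85), 10 at the nose (x +85). Origin under its middle, on the underside. Its -y side (y -11) is straight, along x; its +y side slopes 1:7. Home: axes as the rack's, origin 21 (+-9) mm past the slot's middle in x, y -4, butt some 27 mm proud of the post's front. 55 g. It splits over 28 N.
- wedge_butt (a point): Middle of the wedge's butt face (34 wide, 22 high), where the mallet strikes; wedge axes.
- wedge_nose (a point): Middle of the wedge's nose (10 wide, 18 high); wedge axes.
- mallet: Beech joiner's mallet lying on its side. Origin under the middle of its head, on the underside. Head 100 in x (striking faces x -50 and +50), 70 in y, 56 high; handle along -y from y -35 to -239 mm, 28 wide in x, 20 high, its middle 28 mm above the underside. 0.32 kg, centre of mass about 25 mm from the head's middle, on the handle's side.
- mallet_grip (a point): Point on the middle of the mallet's handle, 56 mm from the head's middle, 28 mm above the underside; mallet axes.
- pump_bottle: Green plastic pump bottle, empty, 68 across, 196 high; origin under its middle.
- shedding_comb: Steel comb with wooden handle, 135 long in x, 110 wide in y, 14 high; origin on the bench by the back of the teeth, handle to -x.
- bristle_brush: Wooden bristle brush lying on its bristles, 155 x 56 x 44 high; origin under its middle.
- enamel_cup: Small white enamel cup, 72 across, 68 high, handle to +y; origin under its middle.
- salve_tin: Flat round tin, 68 across, 32 high; origin under its middle.
- hoof_pick: Hoof pick, wooden handle, 150 long in x, 22 wide, 16 high; origin on the bench near its middle.
- soap_bar: Bar of saddle soap, 85 x 55 x 26 high; origin under its middle.

How it is judged:
On the way, in this order (a step that is already met when the one before it is completed fails the run):
1. the wedge stands started in the slot by itself, its nose out past the tenon's far side, let go, and the post's gap is still open by more than 1.5 mm (contact force between the fingers and wedge below 0.05 N and x of wedge_nose in the frame of mortise above 0.03 m and y of wedge_nose in the frame of mortise between -0.015 and 0.018 m and z of wedge_nose in the frame of mortise between -0.01 and 0.01 m and value of joint end_post above 0.0015 m), for 0.3 s.
2. a first tap: the mallet bears on the wedge with more than 3 N (contact force between mallet and wedge above 3 N).
3. the mallet is drawn back clear of the wedge (contact force between mallet and wedge below 0.05 N), for 0.1 s.
4. a last tap: the mallet bears on the wedge with more than 10 N while the post is tight on the shoulder (gap under 0.8 mm) (contact force between mallet and wedge above 10 N and value of joint end_post below 0.0008 m).
At the end, for the whole second after the job is handed in: The post is tight on the shoulder (gap under 0.8 mm), the wedge is through the slot in line with it (within 0.12 rad), its nose at least 85 mm past the slot's middle, pressing on the post with over 8 N; the mallet lies flat and still on the bench, clear of rack and wedge (value of joint end_post below 0.0008 m and x of wedge_nose in the frame of mortise above 0.085 m and y of wedge_nose in the frame of mortise between -0.015 and 0.018 m and z of wedge_nose in the frame of mortise between -0.01 and 0.01 m and angle between the x axis of wedge and the x axis of rack, either way round below 0.12 rad and contact force between wedge and end_post above 8 N and height (world z) of mallet between -0.005 and 0.01 m and angle between mallet's own z axis and vertical below 0.12 rad and linear speed of mallet below 0.02 m/s and linear speed of wedge below 0.005 m/s and contact force between mallet and wedge below 0.05 N and contact force between mallet and rack below 0.05 N and contact force between mallet and end_post below 0.05 N); the robot touches nothing.
It fails at once if the wedge is struck or pushed by the mallet with more than 28 N (it splits) (contact force between mallet and wedge above 28 N).
It fails at once if the wedge is driven home by the fingers instead of the mallet (fingers bear on it with over 1 N at a gap under 1.5 mm) (contact force between the fingers and wedge above 1 N and value of joint end_post below 0.0015 m).
It fails at once if the mallet strikes the post or the rack with more than 15 N (contact force between mallet and end_post above 15 N or contact force between mallet and rack above 15 N).
It fails at once if another thing on the bench is pushed more than 30 mm away or the bottle or cup tipped (distance of any of pump_bottle, shedding_comb, bristle_brush, enamel_cup, salve_tin, hoof_pick, soap_bar from where it was at the start of the episode above 0.03 m or angle between any of pump_bottle, enamel_cup's own z axis and vertical above 0.5 rad).
It also fails if it takes over 72 s, if anything falls off the work surface, if the arm or the gripper's body presses on something with over 40 N, if the wrist force passes 120 N, or if a joint passes its speed limit or range.

ROBOT

A 6-joint arm with a two-finger parallel gripper is mounted at the origin on the work surface. World frame = base frame: x ahead of the robot, y to its left, z up, the work surface at z = 0. Lengths are in m, angles in rad, forces in N, time in s.
With the tool pointing down it reaches from about 0.35 to 0.775 m from the base axis. Payload 5.5 kg.
Tool frame: the origin (TCP) lies midway between the tips of the shut fingers; the grasp point (between the pads) lies 19 mm behind it; z points along the fingers, y is the direction in which the jaws open and shut (so a half turn about z gives the same grasp; the last joint's range is limited). The gripper opens to 85 mm and grips with 20 to 120 N. Pads are 22 mm wide; open, the fingers measure 114 mm over their backs; the gripper's body (76 mm by 85 mm) begins 54 mm behind the grasp point. The pads swing forward as they close: fully open they stand 13 mm farther back than shut.
Start: joints at [1.053, 0.313, 0.046, 1.304, 0, 1.431], TCP at [0.212, 0.534, 0.231] pointing down, gripper open.
Joint ranges: [-2.76, 2.76], [-0.86, 1.69], [-1.03, 1.26], [-2.2, 2.34], [-1.47, 1.5], [-3.14, 3.14]. Speed limits (rad/s): [2.57, 2.57, 3.14, 3.14, 3.14, 3.14].

INTERFACE

Orientations are given as a unit quaternion [x, y, z, w].
In Python, from rig import env gives the robot as it stands.
- The arm moves only by the tool servo_tool, never from a script. Its argument "series" is a list of rows, each a list of 3 entries, a list of its own where there are three numbers: the finger opening in mm, from 0 to 85.4, then the shift along the tool's x, y, z in mm, then the turn about the tool's z in degrees. In form: [[fingers, [x, y, z], spin], ...]. A call has 1 to 8 rows; each row is the pose to reach, as a shift and turn from the pose commanded when the call began, along the tool's axes at that moment; what a row does not reach only later rows make up. A row lasts 1/10 s, in which the tool goes at most 50 mm and 8.59 degrees, less where a joint would pass 70% of its speed; a pose out of reach is approached as far as the arm can. A call with a gripper value outside its range is refused whole. The fingers move at their own pace and stop on an object; "force" is the grip in N (left out, the last holds). Time passes only in rows, so rows that repeat a pose let the fingers close. It gives the time, the measured TCP pose, the force and the opening at its end, in the units of the state.
- env.read_state(): the state, without advancing time (a new reading comes with each control period).
- env.snapshot(name): name is "scene" or "side" or "wrist"; returns (picture, depth): 400x640x3 uint8, red, green, blue; 400x640 float32, m along the optical axis (not along the pixel's ray), 0 where there is no reading.
- env.camera_info(name): a dict with "mtx" (3x3 intrinsics, pixels), "eye" and "orientation" of the camera in the world. Camera axes: x right, y down, z forward; pixel columns grow to the right and rows downward; lengths in m; the calibration is good to about 2 mm. The wrist camera is an equidistant fisheye: a pixel r from the principal point sees the ray r / f radians off the axis. A picture is of the moment at which its call begins: read the wrist's pose just before it. camera_info takes no time and is no camera call; for the wrist camera it gives the pose at the moment of the call.
- env.sign_off(): hands the job in, once; it reports no verdict.
The state is a dict: "t": time; "joint_pos": joint angles; "qvel": joint speeds; "joint_torque": joint torques, N m; "position": TCP position; "eef_rot": TCP orientation; "contact_force": force on the tool from outside, world axes, zero at the start; "ft_torque": the same for the moment, N m; "grip_width": opening from 0.0 (shut) to 1.0 (fully open).
Only numpy, scipy, OpenCV 4.12 (cv2) and the standard library are available. Lean on these libraries where they do the work, as an engineer would, in place of code of your own. Each camera call takes 0.05 s, during which the arm holds its last target.

## Working session

There is one attempt and no reset: what is moved stays moved. The work goes in short steps, Python scripts to look and compute and a tool call to move; the robot and the scene stay as the last step left them, time stands still between calls to the robot, and variables do not carry over. Pictures are saved under pics/ and viewed, and the job is handed in when it is done.

Besides the shell and the picture viewer there is one more tool, called after "Call:" as a command line: name --argument value ..., lists and objects as JSON in quotes. servo_tool: Moves the arm, as the interface text tells. Its arguments: {"type":"object","properties":{"series":{"type":"array","items":{"type":"array"}},"force":{"type":"number"}},"required":["series"]}

```bash
ls; mkdir -p pics; cat > h.py <<'E'
import numpy as np, cv2, json
from rig import env
from scipy.spatial.transform import Rotation as R
def snap(cam,name):
    ci=env.camera_info(cam); im,d=env.snapshot(cam)
    cv2.imwrite(f'pics/{name}.png',im[:,:,::-1]); np.savez(f'pics/{name}.npz',im=im,d=d,mtx=ci['mtx'],eye=ci['eye'],ori=ci['orientation'])
    return im,d,ci
def load(name):
    z=np.load(f'pics/{name}.npz'); return z['im'],z['d'],dict(mtx=z['mtx'],eye=z['eye'],orientation=z['ori'])
def rot(ci):
    o=np.array(ci['orientation'],float); return o if o.shape==(3,3) else R.from_quat(o).as_matrix()
def ray(ci,u,v,fish=False):
    K=np.array(ci['mtx']); x=(np.asarray(u,float)-K[0,2])/K[0,0]; y=(np.asarray(v,float)-K[1,2])/K[1,1]
    if fish:
        r=np.hypot(x,y)+1e-12; s=np.sin(r)/r; c=np.stack([x*s,y*s,np.cos(r)],-1)
    else: c=np.stack([x,y,np.ones_like(x)],-1)
    return c@rot(ci).T
def onplane(ci,u,v,z,fish=False):
    d=ray(ci,u,v,fish); e=np.array(ci['eye']); t=(z-e[2])/d[...,2]; return e+d*t[...,None]
def cloud(d,ci,fish=False):
    v,u=np.mgrid[0:d.shape[0],0:d.shape[1]]
    r=ray(ci,u,v,False)
    if fish:
        K=np.array(ci['mtx']); x=(u-K[0,2])/K[0,0]; y=(v-K[1,2])/K[1,1]; a=np.hypot(x,y)+1e-12; t=np.tan(a)/a
        r=np.stack([x*t,y*t,np.ones_like(x)],-1)@rot(ci).T
    return np.array(ci['eye'])+r*d[...,None]
E
python3 - <<'E'
from h import *
print(env.read_state())
for c in ['scene','side','wrist']:
    im,d,ci=snap(c,c+'0'); print(c,ci,d.min(),d.max())
E
```

```text
pics
{'t': 0.0, 'joint_pos': array([ 1.05340701e+00,  3.13996444e-01,  4.49482281e-02,  1.30360082e+00,
       -1.22976455e-05,  1.43121735e+00]), 'qvel': array([ 0.00250802, -0.00074439, -0.00140937,  0.00273415,  0.00047707,
       -0.0014419 ]), 'joint_torque': array([-1.34013961e-03, -4.80624104e+01,  2.98534709e+01,  1.92736799e-02,
       -1.29316477e-04,  2.66715222e-05]), 'position': array([0.21184748, 0.53398491, 0.23039856]), 'eef_rot': array([ 1.87783569e-01,  9.82209994e-01, -8.78808548e-04, -2.93029966e-04]), 'contact_force': array([-0.06486836,  0.18485075,  0.5935917 ]), 'ft_torque': array([ 0.02944854, -0.03219425,  0.00796379]), 'grip_width': 0.9981244743479686}
scene {'mtx': array([[409.07175375,   0.        , 325.39634933],
       [  0.        , 409.07175375, 196.0130793 ],
       [  0.        ,   0.        ,   1.        ]]), 'eye': array([0.95398442, 0.88566026, 0.87393588]), 'orientation': array([ 0.2218415 ,  0.87876549, -0.41196821, -0.09402   ])} 0.0 3.9997735
side {'mtx': array([[427.00749646,   0.        , 310.80019667],
       [  0.        , 427.00749646, 194.27269365],
       [  0.        ,   0.        ,   1.        ]]), 'eye': array([-0.08939311, -0.62816855,  0.70398459]), 'orientation': array([ 0.82291915, -0.32276685,  0.16374035, -0.43796659])} 0.0 3.4187305
wrist {'mtx': array([[309.70691629,   0.        , 320.50599227],
       [  0.        , 309.70691629, 198.46576854],
       [  0.        ,   0.        ,   1.        ]]), 'eye': array([0.15014914, 0.55760831, 0.37366211]), 'orientation': array([0.81988966, 0.55685977, 0.07419351, 0.11037871])} 0.0 1.1132503
```

View pics/scene0.png

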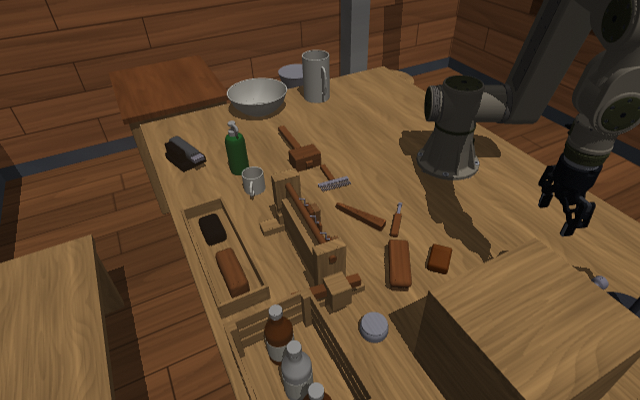

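View pics/side0.png

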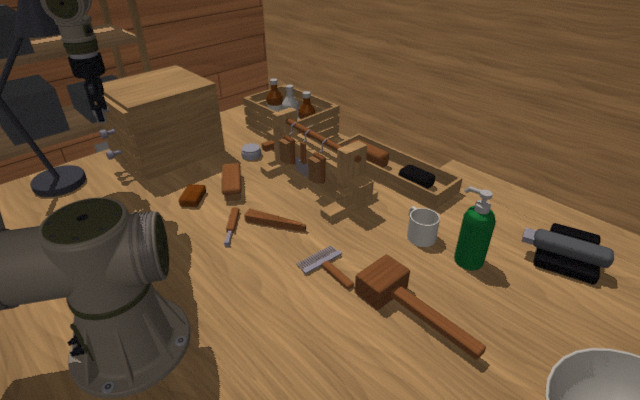

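View pics/wrist0.png

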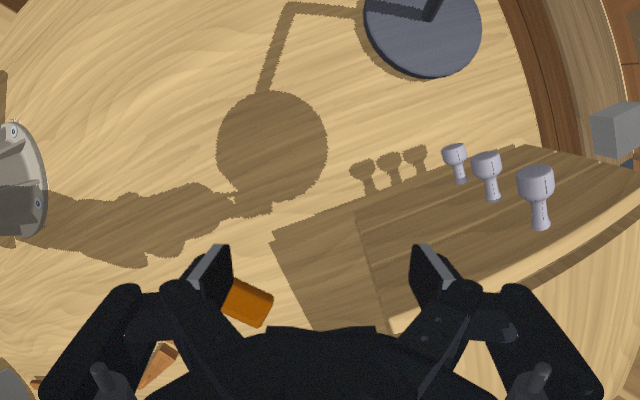

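```bash
python3 - <<'E'
from h import *
im,_,_=load('scene0'); c=im[140:340,200:460]; cv2.imwrite('pics/s0c.png',cv2.resize(c,(780,600),interpolation=cv2.INTER_CUBIC)[:,:,::-1])
im,_,_=load('side0'); c=im[80:330,220:500]; cv2.imwrite('pics/d0c.png',cv2.resize(c,(672,600),interpolation=cv2.INTER_CUBIC)[:,:,::-1])
E
```

```text
(no output)
```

View pics/s0c.png

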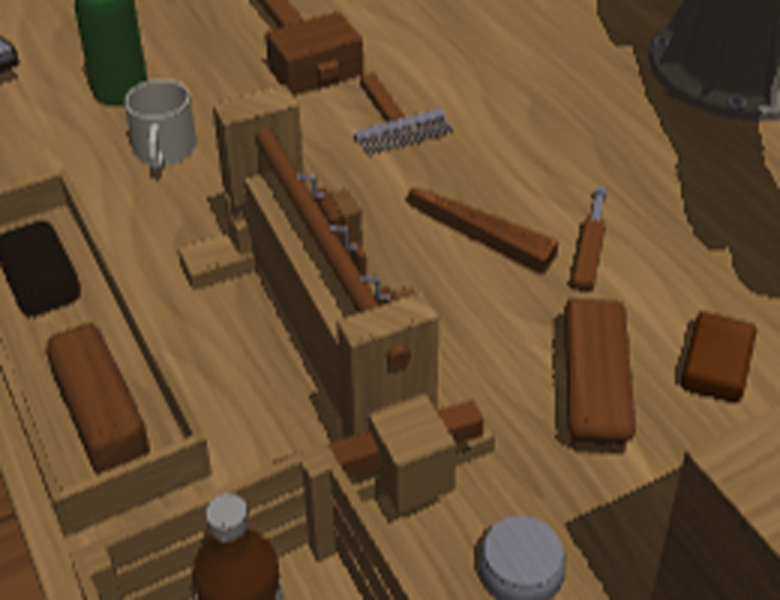

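View pics/d0c.png

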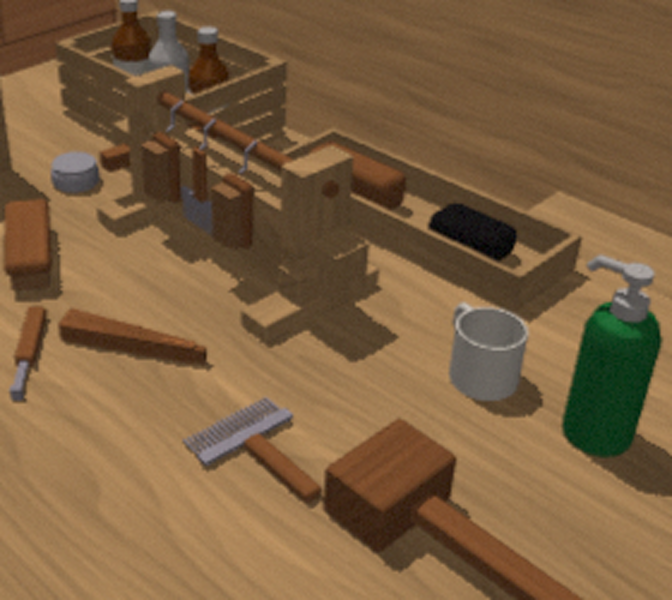

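```bash
python3 - <<'E'
from h import *
# top-view orthographic colour maps, 1px=1.25mm; x up: rows; x 0.15..0.9,  y .45..-.5
for n in ['scene0','side0']:
    im,d,ci=load(n); P=cloud(d,ci); ok=(d>0)&(P[...,2]<0.25)&(P[...,2]>-0.02)
    p=P[ok]; c=im[ok]; o=np.argsort(p[:,2]); p=p[o]; c=c[o]
    H=np.zeros((600,800,3),np.uint8)
    r=((0.9-p[:,0])/0.00125).astype(int); q=((0.5-p[:,1])/0.00125).astype(int)
    k=(r>=0)&(r<600)&(q>=0)&(q<800); H[r[k],q[k]]=c[k]
    for i in range(0,800,80): cv2.putText(H,f'{0.5-i*.00125:.1f}',(i,10),0,.35,(255,255,255)); cv2.line(H,(i,0),(i,599),(60,60,60),1)
    for i in range(0,600,80): cv2.putText(H,f'{0.9-i*.00125:.1f}',(0,i+10),0,.35,(255,255,255)); cv2.line(H,(0,i),(799,i),(60,60,60),1)
    cv2.imwrite(f'pics/top_{n}.png',H[:,:,::-1])
E
```

```text
(no output)
```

View pics/top_scene0.png

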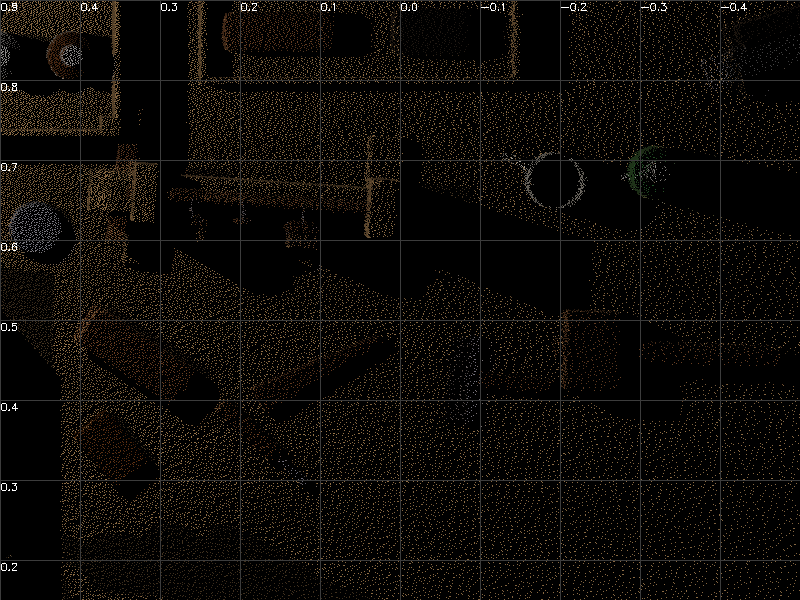

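View pics/top_side0.png

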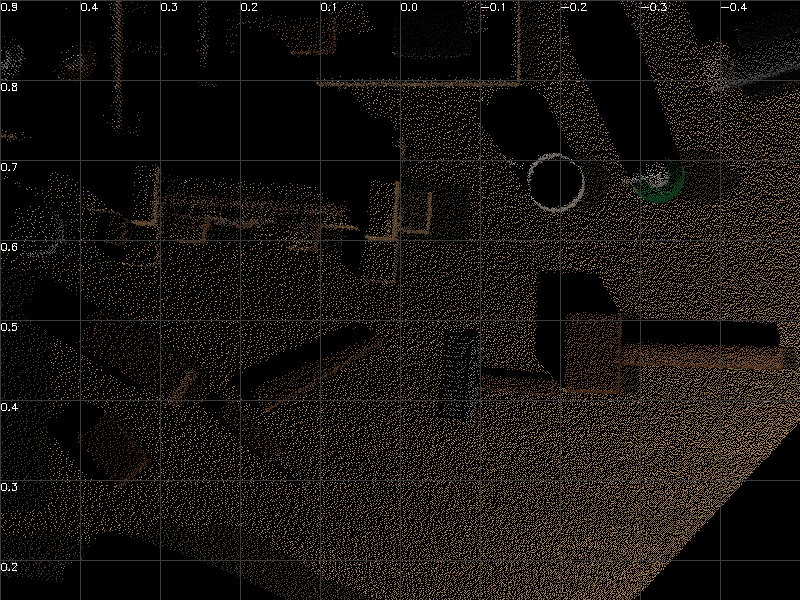

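```bash
python3 - <<'E'
from h import *
def box(n,x0,x1,y0,y1,z0,z1):
    im,d,ci=load(n); P=cloud(d,ci); k=(d>0)&(P[...,0]>x0)&(P[...,0]<x1)&(P[...,1]>y0)&(P[...,1]<y1)&(P[...,2]>z0)&(P[...,2]<z1); return P[k],im[k]
for n in ['scene0','side0']:
    p,c=box(n,.38,.52,0,.21,.016,.03); print(n,'wedge top',len(p),p[:,2].mean(), p[:,2].std())
    q=p[:,:2].astype(np.float32); h=cv2.convexHull(q)[:,0]; a=cv2.approxPolyDP(h.reshape(-1,1,2)*1000,4,True)[:,0]; print(a)
    p,c=box(n,.38,.54,-.3,-.17,.048,.065); print('mallet head top',len(p)); 
    if len(p): print(p[:,2].mean(),cv2.minAreaRect((p[:,:2]*1000).astype(np.float32)))
    p,c=box(n,.38,.54,-.5,-.3,.03,.05); print('handle top',len(p)); 
    if len(p): print(p[:,2].mean(),cv2.minAreaRect((p[:,:2]*1000).astype(np.float32)))
    p,c=box(n,.55,.72,-.03,.06,.18,.2); print('post top',len(p)); 
    if len(p): print(p[:,2].mean(),cv2.minAreaRect((p[:,:2]*1000).astype(np.float32)),np.percentile(p,[1,99],axis=0))
    p,c=box(n,.55,.72,-.07,-0.003,.098,.112); print('tenon top',len(p)); 
    if len(p): print(p[:,2].mean(),cv2.minAreaRect((p[:,:2]*1000).astype(np.float32)),np.percentile(p,[1,99],axis=0))
    p,c=box(n,.5,.8,-.05,.06,.018,.03); print('foot top',len(p)); 
    if len(p): print(p[:,2].mean(),cv2.minAreaRect((p[:,:2]*1000).astype(np.float32)),np.percentile(p,[1,99],axis=0))
    # rail front line direction: rail top
    p,c=box(n,.55,.75,.04,.3,.09,.12); print('rail',len(p),np.percentile(p[:,2],[5,50,95]) if len(p) else 0)
    p,c=box(n,.3,.6,-.3,.5,-.01,.008); print('bench z',np.median(p[:,2]))
E
```

```text
scene0 wedge top 326 0.020368796099487323 0.001927169626259285
[[479.32104   27.970156]
 [419.94833  183.35716 ]
 [382.9634   208.5045  ]
 [384.9669   164.2665  ]
 [460.85995   40.46096 ]]
mallet head top 338
0.054230732385929535 ((462.6339416503906, -236.877685546875), (101.1261978149414, 76.67899322509766), 0.32957419753074646)
handle top 185
0.03638343682204827 ((457.5205078125, -388.54351806640625), (175.65127563476562, 28.448278427124023), 88.85758209228516)
post top 262
0.18791180422258616 ((639.4662475585938, 23.65416717529297), (39.23385238647461, 74.69229888916016), 84.20230865478516) [[0.60405248 0.00505298 0.18045344]
 [0.67634054 0.0426942  0.19188185]]
tenon top 0
foot top 215
0.022757580925522835 ((693.6571044921875, 23.332693099975586), (50.377952575683594, 76.3135986328125), 71.1384048461914) [[ 0.66571644 -0.00099394  0.01833029]
 [ 0.7296489   0.04442049  0.02780677]]
rail 267 [0.09195636 0.10554836 0.11868592]
bench z -0.0010329880288890703
side0 wedge top 402 0.020315009481521522 0.0017110447386296862
[[473.60034   27.150341]
 [478.59134   32.73511 ]
 [421.98657  
[... 400 characters left out ...]
top 266
0.18753353119472516 ((636.315673828125, 21.52800178527832), (37.17022705078125, 74.22213745117188), 86.7028579711914) [[0.59953452 0.00228341 0.18035428]
 [0.67246279 0.04001875 0.19138162]]
tenon top 175
0.10346304095147212 ((634.4722900390625, -21.385560989379883), (35.25703430175781, 53.852596282958984), 87.1562271118164) [[ 0.607867   -0.03880468  0.09851241]
 [ 0.65988865 -0.00408552  0.10670869]]
foot top 409
0.023053634742475414 ((672.59130859375, 8.755855560302734), (109.2038345336914, 251.57797241210938), 88.40618896484375) [[ 0.54762166 -0.04518194  0.01820309]
 [ 0.79733719  0.05758597  0.02974452]]
rail 554 [0.09134572 0.10590136 0.11861042]
bench z -0.0010283057210651592
```

```bash
python3 - <<'E'
from h import *
for n in ['scene0','side0']:
    im,d,ci=load(n); P=cloud(d,ci)
    k=(d>0)&(P[...,0]>.1)&(P[...,0]<.8)&(P[...,1]>.25)&(P[...,1]<.9)&(P[...,2]>.1)&(P[...,2]<.6); p=P[k]
    for z in np.arange(.1,.5,.04):
        q=p[(p[:,2]>z)&(p[:,2]<z+.04)]
        if len(q)>20: print(n,round(z,2),len(q),np.percentile(q[:,:2],[2,98],axis=0).round(3).tolist())
E
```

```text
scene0 0.1 2949 [[0.337, 0.304], [0.784, 0.81]]
scene0 0.14 1828 [[0.318, 0.261], [0.695, 0.81]]
scene0 0.18 2239 [[0.236, 0.309], [0.689, 0.81]]
scene0 0.22 21157 [[0.291, 0.556], [0.57, 0.806]]
scene0 0.26 430 [[0.185, 0.468], [0.249, 0.605]]
scene0 0.3 895 [[0.185, 0.467], [0.249, 0.604]]
scene0 0.34 662 [[0.197, 0.476], [0.25, 0.598]]
scene0 0.38 802 [[0.204, 0.506], [0.25, 0.572]]
scene0 0.42 875 [[0.205, 0.506], [0.251, 0.572]]
scene0 0.46 964 [[0.211, 0.496], [0.253, 0.579]]
side0 0.1 2160 [[0.239, 0.258], [0.791, 0.733]]
side0 0.14 1712 [[0.268, 0.262], [0.676, 0.708]]
side0 0.18 1587 [[0.268, 0.305], [0.677, 0.679]]
side0 0.22 3379 [[0.234, 0.547], [0.561, 0.801]]
side0 0.26 189 [[0.175, 0.463], [0.238, 0.577]]
side0 0.3 282 [[0.174, 0.463], [0.238, 0.559]]
side0 0.34 432 [[0.174, 0.47], [0.241, 0.533]]
side0 0.38 596 [[0.103, 0.496], [0.243, 0.705]]
side0 0.42 1089 [[0.111, 0.496], [0.239, 0.704]]
side0 0.46 1251 [[0.125, 0.49], [0.242, 0.696]]
```

```bash
cat >> h.py <<'E'
def plan(x,y,z,jaw,base=None):
    """shift in tool axes (mm) and spin (deg) from current pose to world target"""
    s=env.read_state(); p=np.array(s['position']); r=R.from_quat(s['eef_rot']).as_matrix()
    yj=np.degrees(np.arctan2(r[1,1],r[0,1]))
    dj=(jaw-yj+180)%360-180
    sh=r.T@(np.array([x,y,z])-p)*1000
    print('t',round(s['t'],2),'pos',(p*1000).round(1),'jaw',round(yj,2),'tilt',np.degrees(np.arccos(-r[2,2])).round(2),'F',np.round(s['contact_force'],1),'g',round(s['grip_width']*85.4,1))
    print(' shift',sh.round(1),'spin',round(-dj,2))
E
python3 - <<'E'
from h import *
plan(.49,.01,.23,28.6)
E
```

```text
t 0.15 pos [211.9 534.1 230.6] jaw 68.35 tilt 0.08 F [ 0.2 -0.3  0.7] g 85.6
 shift [-451.8 -384.6    1.1] spin 39.75
```

Call:
servo_tool --series '[[85,[-452,-385,0],40],[85,[-452,-385,0],40],[85,[-452,-385,0],40],[85,[-452,-385,0],40],[85,[-452,-385,0],40],[85,[-452,-385,0],40],[85,[-452,-385,0],40],[85,[-452,-385,0],40]]'

```text
t: 0.95
position: [0.3999, 0.1792, 0.2313]
eef_rot: [0.512, 0.859, 0.0, 0.0]
contact_force: [1.1, 0.7, 0.2]
grip_width: 0.996
```

```bash
python3 - <<'E'
from h import *
plan(.49,.01,.23,28.6)
E
```

```text
t 0.95 pos [399.9 179.2 231.3] jaw 28.37 tilt 0.02 F [1.1 0.7 0.2] g 85.1
 shift [-191.7   -1.1    1.3] spin -0.23
```

Call:
servo_tool --series '[[85,[-170,0,0],0],[85,[-170,0,0],0],[85,[-170,0,0],0],[85,[-170,0,0],0],[85,[-170,0,0],0],[85,[-170,0,0],0]]'

```text
t: 1.55
position: [0.4798, 0.0313, 0.2309]
eef_rot: [0.513, 0.858, -0.0, -0.001]
contact_force: [0.0, 0.6, -1.0]
grip_width: 0.997
```

```bash
python3 - <<'E'
from h import *
plan(.49,.01,.23,28.6)
snap('wrist','w1')
E
```

```text
t 1.55 pos [479.8  31.3 230.9] jaw 28.28 tilt 0.08 F [ 0.   0.6 -1. ] g 85.1
 shift [-23.6  -1.1   0.9] spin -0.32
```

View pics/w1.png

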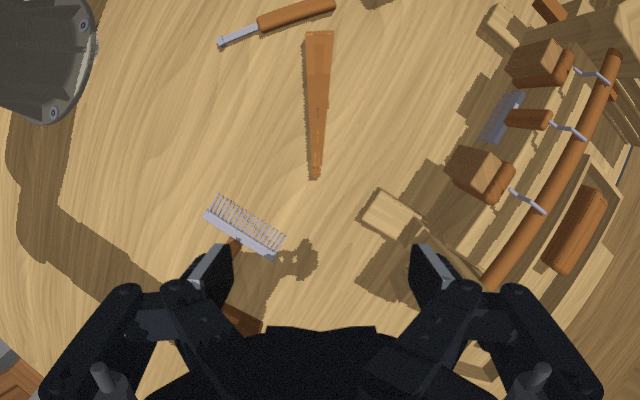

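```bash
cat >> h.py <<'E'
def wedge_from(im,ci,zt,roi,fish=True,show=None,thr=None):
    x0,x1,y0,y1=roi
    hsv=cv2.cvtColor(im[:,:,::-1].copy(),cv2.COLOR_BGR2HSV)
    m=(hsv[...,0]<15)&(hsv[...,1]>130)&(hsv[...,2]>60); mm=np.zeros(m.shape,np.uint8); mm[y0:y1,x0:x1]=m[y0:y1,x0:x1]*255
    n,l,s,_=cv2.connectedComponentsWithStats(mm); i=1+np.argmax(s[1:,4]); b=(l==i).astype(np.uint8)
    c=max(cv2.findContours(b,cv2.RETR_EXTERNAL,cv2.CHAIN_APPROX_NONE)[0],key=len)[:,0]
    return c,s[i],onplane(ci,c[:,0],c[:,1],zt,fish)
E
python3 - <<'E'
from h import *
im,d,ci=load('w1')
P=cloud(d,ci,True)
for u,v in [(320,60),(315,120),(290,150),(316,170)]: print(u,v,d[v,u],P[v,u].round(4),onplane(ci,u,v,.022,True).round(4), im[v,u])
c,s,p=wedge_from(im,ci,.022,(280,350,26,200))
print(s); a=cv2.approxPolyDP((p[:,:2]*1000).astype(np.float32).reshape(-1,1,2),2.5,True)[:,0]; print(a.round(1))
cv2.imwrite('pics/w1c.png',cv2.resize(im[20:200,260:380],(480,720))[:600,:,::-1])
E
```

```text
320 60 0.32226336 [0.4173 0.1452 0.0226] [0.4172 0.1453 0.022 ] [158 109  62]
315 120 0.34001708 [0.4449 0.082  0.0229] [0.4449 0.0819 0.022 ] [155 106  60]
290 150 0.37152717 [4.351e-01 3.520e-02 2.000e-04] [0.4359 0.0383 0.022 ] [195 166 118]
316 170 0.3565759 [0.4731 0.0317 0.0214] [0.4731 0.0318 0.022 ] [162 108  64]
[306  45  24  57 438]
[[394.9 153.6]
 [400.2 151. ]
 [398.3 147.3]
 [401.9 147.8]
 [401.2 151.5]
 [405.8 149.9]
 [402.8 139. ]
 [407.2 142.6]
 [410.9 140.6]
 [408.5 138. ]
 [415.1 137.5]
 [411.3 132.8]
 [407.6 134.9]
 [407.3 130.8]
 [417.6 125.7]
 [412.7 123.1]
 [428.6 102.9]
 [428.8  97.8]
 [428.  106.5]
 [430.6 104. ]
 [430.4 109. ]
 [438.3 113.3]
 [433.3 113.2]
 [434.  118.8]
 [441.  120. ]
 [437.3 124.5]
 [434.4 122.9]
 [433.7 126.5]
 [437.2 127. ]
 [431.2 126.4]
 [434.5 132.1]
 [432.2 138.8]
 [426.6 139.7]
 [433.8 135.7]
 [431.1 129. ]
 [428.4 134.1]
 [427.6 128.4]
 [423.6 128.8]
 [425.7 136.6]
 [420.6 139.1]
 [422.8 144.3]
 [418.9 142.2]
 [419.6 147.9]
 [416.9 141.1]
 [420.4 141.7]
 [419.6 138.6]
 [415.1 137.5]
 [404.1 143.7]
 [405.3 151. ]]
```

View pics/w1c.png

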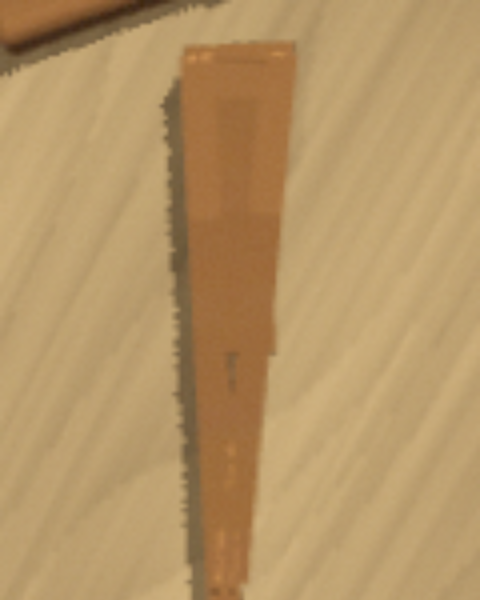

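```bash
python3 - <<'E'
from h import *
im,d,ci=load('w1')
P=cloud(d,ci,True); roi=np.zeros(d.shape,bool); roi[25:195,285:350]=1
m=roi&(d>0)&(P[...,2]>.017)&(P[...,2]<.03)
n,l,s,_=cv2.connectedComponentsWithStats(m.astype(np.uint8)); i=1+np.argmax(s[1:,4]); m=l==i; print(s[i])
p=P[m][:,:2]
# slice along axis
e=np.array([np.cos(np.radians(-61.4)),np.sin(np.radians(-61.4))]); nrm=np.array([-e[1],e[0]])
a=p@e; b=p@nrm; print('len',a.min(),a.max())
S=[]
for t in np.arange(a.min()+.008,a.max()-.008,.008):
    k=(a>t)&(a<t+.008); S.append((t+.004,b[k].min(),b[k].max()))
S=np.array(S); print((S*1000).round(1)[::3], ((S[:,2]-S[:,1])*1000).round(1))
lo=np.polyfit(S[:,0],S[:,1],1); hi=np.polyfit(S[:,0],S[:,2],1); print('slopes deg',np.degrees(np.arctan([lo[0],hi[0]])))
yaw=-61.4+np.degrees(np.arctan(lo[0])); print('straight side yaw',yaw)
am=(a.min()+a.max())/2
print('centre axis pt (origin)', am*e+nrm*(np.polyval(lo,am)+.011))
for off in (-.085,-.065,.085): 
    t=am+off; print(off,'mid', t*e+nrm*(np.polyval(lo,t)+np.polyval(hi,t))/2)
E
```

```text
[ 304   30   30  147 2816]
len 0.0360433097684105 0.20628397242693347
[[ 48.  419.1 450.6]
 [ 72.  420.2 448.2]
 [ 96.  421.2 445.8]
 [120.  422.1 444.6]
 [144.  423.  441.1]
 [168.  423.9 439.9]
 [192.  424.8 436.4]] [31.5 30.3 30.2 28.1 26.8 25.7 24.6 23.5 22.4 22.4 22.4 19.1 18.1 18.
 15.9 16.  13.6 12.6 11.6  9.2]
slopes deg [ 2.31766301 -5.64966578]
straight side yaw -59.08233698834318
centre axis pt (origin) [0.4382182  0.10092205]
-0.085 mid [0.39949634 0.17662302]
-0.065 mid [0.40855697 0.15878355]
0.085 mid [0.47651168 0.02498752]
```

```bash
python3 - <<'E'
from h import *
plan(.4072,.1615,.08,30.9)
plan(.4072,.1615,.003,30.9)
E
```

```text
t 1.6 pos [479.5  32.  231. ] jaw 28.36 tilt 0.07 F [-0.5 -0.6  0.1] g 85.0
 shift [148.2  -2.  151.2] spin -2.54
t 1.6 pos [479.5  32.  231. ] jaw 28.36 tilt 0.07 F [-0.5 -0.6  0.1] g 85.0
 shift [148.1  -2.  228.2] spin -2.54
```

Call:
servo_tool --series '[[50,[148,-2,80],-2.5],[50,[148,-2,140],-2.5],[50,[148,-2,150],-2.5],[50,[148,-2,150],-2.5],[50,[148,-2,150],-2.5],[50,[148,-2,150],-2.5]]' --force 60

```text
t: 2.2
position: [0.4053, 0.1621, 0.0801]
eef_rot: [0.492, 0.871, -0.001, -0.001]
contact_force: [-0.5, -0.0, 0.5]
grip_width: 0.582
```

```bash
python3 - <<'E'
from h import *
plan(.4072,.1615,.003,30.9)
snap('wrist','w2')
E
```

```text
t 2.2 pos [405.3 162.1  80.1] jaw 31.12 tilt 0.22 F [-0.5 -0.   0.5] g 49.7
 shift [-1.6  1.6 77.1] spin 0.22
```

View pics/w2.png

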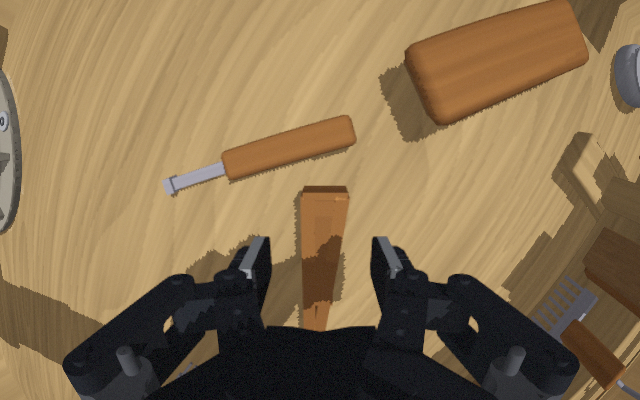

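Call:
servo_tool --series '[[50,[-1,1,40],0],[50,[-1,1,77],0],[50,[-1,1,77],0],[50,[-1,1,77],0]]'

```text
t: 2.65
position: [0.4109, 0.16, 0.0057]
eef_rot: [0.494, 0.869, 0.0, 0.0]
contact_force: [-0.4, 0.4, 0.0]
grip_width: 0.584
```

```bash
python3 - <<'E'
from h import *
plan(.4072,.1615,.003,30.9)
snap('wrist','w3')
E
```

```text
t 2.65 pos [410.9 160.    5.7] jaw 30.79 tilt 0.05 F [-0.4  0.4  0. ] g 49.9
 shift [ 3.2 -2.4  2.7] spin -0.11
```

View pics/w3.png

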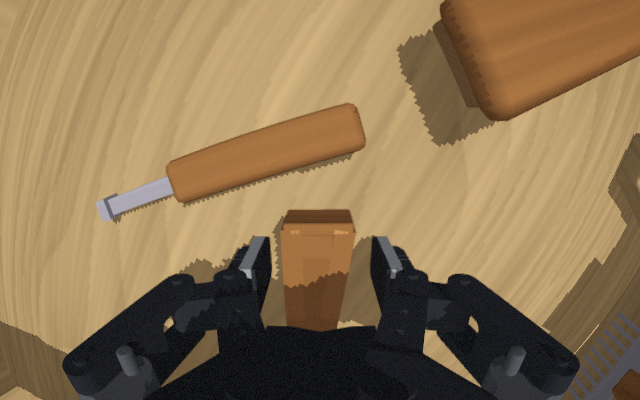

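Call:
servo_tool --series '[[20,[0,0,1],0],[10,[0,0,1],0],[10,[0,0,1],0],[10,[0,0,1],0],[10,[0,0,1],0],[10,[0,0,1],0],[10,[0,0,1],0],[10,[0,0,1],0]]' --force 60

```text
t: 3.5
position: [0.4119, 0.1606, 0.0057]
eef_rot: [0.494, 0.87, 0.001, 0.002]
contact_force: [-1.0, -1.4, 6.5]
grip_width: 0.354
```

```bash
python3 - <<'E'
from h import *
plan(.4072,.1615,.09,87)
snap('wrist','w4')
E
```

```text
t 3.5 pos [411.9 160.6   5.7] jaw 30.84 tilt 0.28 F [-1.  -1.4  6.5] g 30.2
 shift [  3.   -3.2 -84.4] spin -56.16
```

View pics/w4.png

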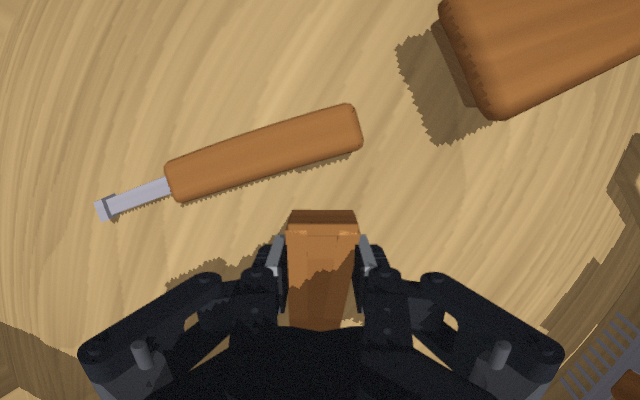

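Call:
servo_tool --series '[[10,[0,0,-50],0],[10,[0,0,-95],0],[10,[0,0,-95],0],[10,[0,0,-95],0]]'

```text
t: 3.95
position: [0.4114, 0.1608, 0.1007]
eef_rot: [0.494, 0.87, 0.002, 0.002]
contact_force: [-0.7, -0.9, -0.8]
grip_width: 0.351
```

```bash
python3 - <<'E'
from h import *
plan(.435,-.005,.1,87)
E
```

```text
t 3.95 pos [411.4 160.8 100.7] jaw 30.86 tilt 0.32 F [-0.7 -0.9 -0.8] g 29.9
 shift [-154.4  -64.8    0.7] spin -56.14
```

Call:
servo_tool --series '[[10,[-45,-19,0],-5],[10,[-90,-38,0],-12],[10,[-135,-57,0],-20],[10,[-154,-65,0],-28],[10,[-154,-65,0],-36],[10,[-154,-65,0],-44],[10,[-154,-65,0],-52],[10,[-154,-65,0],-56]]'

```text
t: 4.75
position: [0.4316, -0.0052, 0.0973]
eef_rot: [0.026, 1.0, 0.0, -0.001]
contact_force: [0.2, 0.3, -0.7]
grip_width: 0.353
```

Call:
servo_tool --series '[[10,[0,0,0],0],[10,[0,0,0],0]]'

```text
t: 4.95
position: [0.432, -0.005, 0.0977]
eef_rot: [0.028, 1.0, 0.0, -0.001]
contact_force: [-0.8, 0.1, -0.4]
grip_width: 0.356
```

```bash
python3 - <<'E'
from h import *
plan(.435,-.005,.1,87)
snap('wrist','w5');snap('side','d5');snap('scene','s5')
im,_,_=load('side0' and 'd5'); c=im[80:330,220:500]; cv2.imwrite('pics/d5c.png',cv2.resize(c,(672,600),interpolation=cv2.INTER_CUBIC)[:,:,::-1])
E
```

```text
t 4.95 pos [432.   -5.   97.7] jaw 86.75 tilt 0.08 F [-0.8  0.1 -0.4] g 30.4
 shift [-3.   0.2 -2.4] spin -0.25
```

View pics/w5.png

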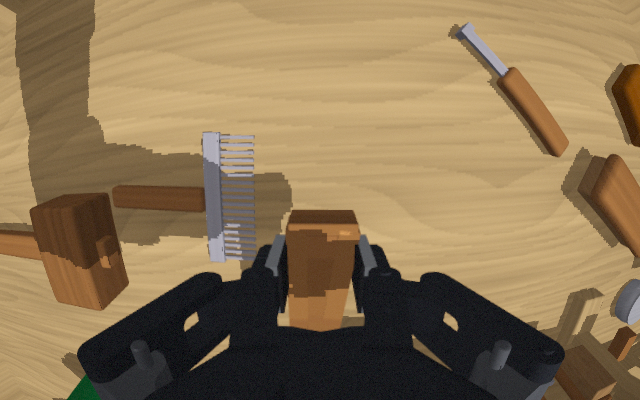

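View pics/d5c.png

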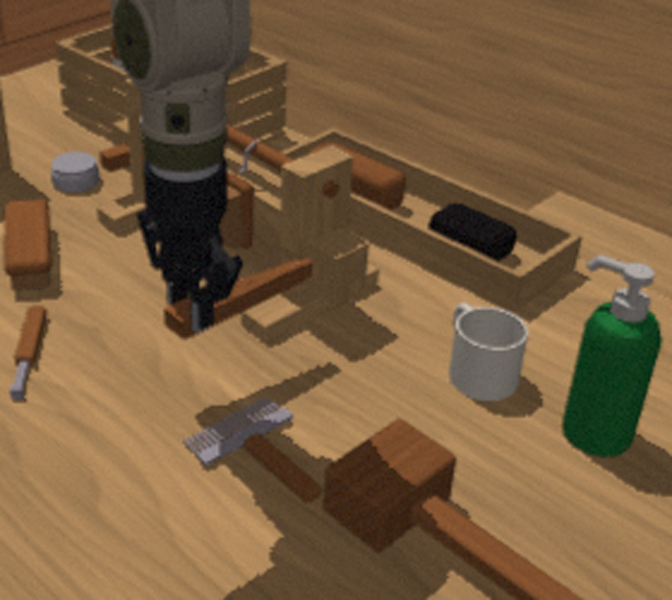

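View pics/s5.png

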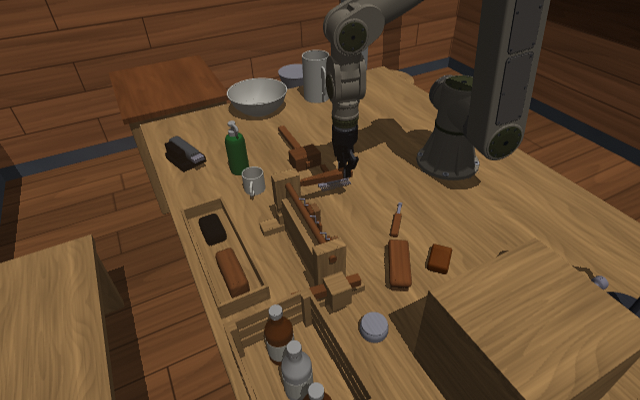

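```bash
python3 - <<'E'
from h import *
im,_,_=load('side0'); c=im[130:235,310:390]; a=cv2.resize(c,(400,525),interpolation=cv2.INTER_CUBIC)
im,_,_=load('d5'); c=im[130:235,280:390]; b=cv2.resize(c,(400,525*80//110),interpolation=cv2.INTER_CUBIC); b=np.vstack([b,np.zeros((525-b.shape[0],400,3),np.uint8)])
cv2.imwrite('pics/ten.png',np.hstack([a,b])[:,:,::-1])
E
```

View pics/ten.png

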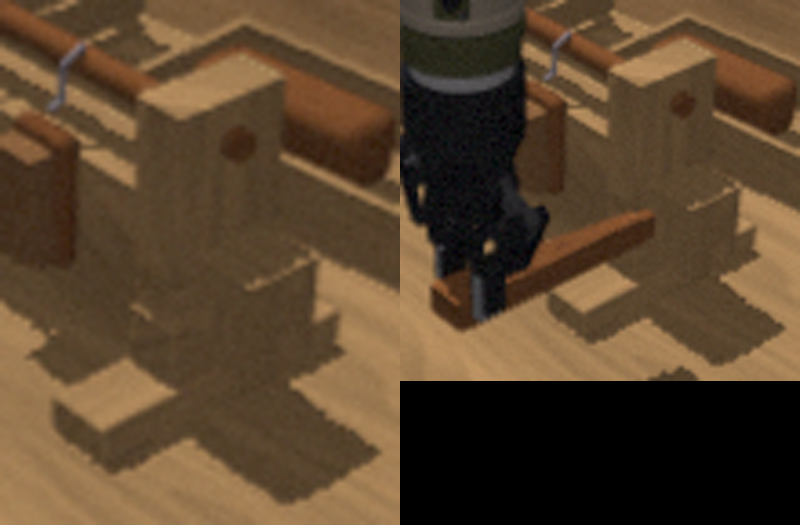

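```bash
cat >> h.py <<'E'
def cl(n,fish=False):
    im,d,ci=load(n); P=cloud(d,ci,fish); P=P.copy(); P[d<=0]=np.nan; return P
def normals(P):
    du=np.roll(P,-2,1)-np.roll(P,2,1); dv=np.roll(P,-2,0)-np.roll(P,2,0); n=np.cross(du,dv); return n/np.linalg.norm(n,axis=-1,keepdims=True)
E
python3 - <<'E'
from h import *
P0=cl('side0'); N=normals(P0)
for nm,P in [('side0',P0),('scene0',cl('scene0'))]:
    N=normals(P)
    def reg(x0,x1,y0,y1,z0,z1,ax):
        with np.errstate(all='ignore'): k=(P[...,0]>x0)&(P[...,0]<x1)&(P[...,1]>y0)&(P[...,1]<y1)&(P[...,2]>z0)&(P[...,2]<z1)&(abs(N[...,ax])>.85)
        return P[k]
    def fit(p,ax,lab):
        if len(p)<15: print(nm,lab,len(p)); return
        o=1-ax; c=np.polyfit(p[:,o],p[:,ax],1); r=p[:,ax]-np.polyval(c,p[:,o]); k=abs(r)<.003; c=np.polyfit(p[k,o],p[k,ax],1)
        print(nm,lab,len(p),'at',(p[k].mean(0)*1000).round(1),'ang',np.degrees(np.arctan(c[0])).round(2),'rms',(np.std(r[k])*1e3).round(2))
    fit(reg(.59,.69,-.02,.03,.115,.18,1),1,'post outer y')
    fit(reg(.59,.69,-.06,-.03,.05,.1,1),1,'tenon end y')
    fit(reg(.58,.63,-.045,-.008,.05,.1,0),0,'tenon front x')
    fit(reg(.58,.63,.005,.04,.115,.185,0),0,'post front x')
    fit(reg(.56,.64,.06,.3,.03,.11,0),0,'rail front x')
    fit(reg(.62,.72,.06,.3,.03,.11,0),0,'rail back x')
    fit(reg(.65,.72,.0,.04,.03,.185,0),0,'post back x')
    fit(reg(.6,.69,.28,.4,.12,.18,1),1,'far post y')
P=cl('d5'); k=(P[...,0]>.40)&(P[...,0]<.62)&(P[...,1]>-.06)&(P[...,1]<.06)&(P[...,2]>.08)&(P[...,2]<.13)
im=load('d5')[0].astype(int); k&=(im[...,0]>im[...,2]*1.7)&(im[...,0]>60)
print('wedge pts',k.sum(),np.nanpercentile(P[k],[1,50,99],axis=0))
np.save('pics/k.npy',k)
E
```

```text
side0 post outer y 325 at [632.1   5.6 147. ] ang -3.23 rms 1.22
side0 tenon end y 169 at [633.4 -36.4  74.7] ang -2.9 rms 1.12
side0 tenon front x 106 at [610.2 -21.   75.6] ang 4.44 rms 1.16
side0 post front x 173 at [601.2  22.1 149.8] ang 4.04 rms 1.04
side0 rail front x 690 at [614.7  91.9  72.6] ang 0.27 rms 0.77
side0 rail back x 175 at [624.3 212.3  65.3] ang 3.26 rms 1.68
side0 post back x 0
side0 far post y 162 at [644.4 305.4 154.5] ang -2.03 rms 1.4
scene0 post outer y 0
scene0 tenon end y 0
scene0 tenon front x 0
scene0 post front x 5
scene0 rail front x 8
scene0 rail back x 481 at [674.1 173.3  71.5] ang 3.81 rms 0.46
scene0 post back x 170 at [675.5  20.2 110. ] ang -0.44 rms 1.52
scene0 far post y 373 at [660.8 333.1 149. ] ang -3.74 rms 0.95
wedge pts 925 [[ 0.41036304 -0.03571852  0.08170281]
 [ 0.54252257 -0.01679092  0.10593171]
 [ 0.61918753  0.05729829  0.12687044]]
```

```bash
python3 - <<'E'
from h import *
P=cl('d5'); N=normals(P); k=np.load('pics/k.npy')
n,l,s,_=cv2.connectedComponentsWithStats(k.astype(np.uint8)); print(s[1:][s[1:,4]>20])
u0,v0=280,130
k&=(P[...,1]<.02)
top=k&(abs(N[...,2])>.85); side=k&(abs(N[...,1])>.8)
for nm,m in [('top',top),('side',side)]:
    p=P[m]; print(nm,len(p),np.percentile(p,[2,50,98],axis=0).round(4).tolist())
p=P[top]; A=np.c_[p[:,:2],np.ones(len(p))]; c=np.linalg.lstsq(A,p[:,2],rcond=None)[0]; print('top plane pitch (dz/dx) deg',np.degrees(np.arctan(c[:2])), 'z at nose', c@[.585,-.01,1],'z at butt',c@[.43,-.01,1])
p=P[side]; p=p[(p[:,2]<np.percentile(p[:,2],90))]; c=np.polyfit(p[:,0],p[:,1],1); r=p[:,1]-np.polyval(c,p[:,0]); g=abs(r)<.002; c=np.polyfit(p[g,0],p[g,1],1); print('side yaw',np.degrees(np.arctan(c[0])),'y at x .45 .5 .58',np.polyval(c,[.45,.5,.58]),np.std(r[g]),'xmax',p[:,0].max())
p=P[top|side]; print('max x',np.sort(p[:,0])[-8:])
for x in np.arange(.43,.6,.02):
    q=P[top]; q=q[abs(q[:,0]-x)<.01]; w=P[side];w=w[abs(w[:,0]-x)<.01]; print(round(x,2), len(q),q[:,1].min().round(4) if len(q) else 0,q[:,1].max().round(4) if len(q) else 0, q[:,2].mean().round(4) if len(q) else 0, len(w), w[:,1].mean().round(4) if len(w) else 0, w[:,2].min().round(4) if len(w) else 0)
E
```

```text
[[309 166  55  50 789]
 [288 205  14  17 134]]
top 180 [[0.4143, -0.0285, 0.0839], [0.5212, -0.0154, 0.1124], [0.6188, 0.0152, 0.1148]]
side 299 [[0.4168, -0.0357, 0.0863], [0.5241, -0.0233, 0.104], [0.6185, 0.0085, 0.124]]
top plane pitch (dz/dx) deg [ -4.58554035 -20.33259537] z at nose 0.10413044758364848 z at butt 0.11656208191960797
side yaw -1.3348746834465077 y at x .45 .5 .58 [-0.02190345 -0.02306856 -0.02493274] 0.0011654882092869492 xmax 0.6199310112228762
max x [0.61908755 0.6192191  0.61928507 0.61956137 0.61968701 0.61981193
 0.6198256  0.61993101]
0.43 17 -0.0059 0.0099 0.1127 2 -0.0176 0.0879
0.45 0 0 0 0 21 -0.0206 0.0905
0.47 0 0 0 0 38 -0.0211 0.0911
0.49 21 -0.0233 -0.0091 0.113 42 -0.0216 0.0917
0.51 32 -0.0261 -0.0044 0.1128 31 -0.0247 0.091
0.53 25 -0.0259 -0.0096 0.1128 32 -0.0258 0.0904
0.55 17 -0.0253 -0.0132 0.1126 36 -0.0271 0.0928
0.57 14 -0.0283 -0.0182 0.1117 24 -0.0286 0.093
0.59 0 0 0 0 2 0.0081 0.1013
```

```bash
python3 - <<'E'
from h import *
P=cl('w5',True); im,d,ci=load('w5')
for v in range(205,300,6): print(v,(P[v,322]*1000).round(1),im[v,322])
print((P[240,286:362:5]*1000).round(1))
P=cl('d5')
for v in range(162,182,2):
  print(v,[(u,(P[v,u]*1000).round(0).tolist()) for u in range(338,352,3)])
E
```

```text
205 [ 4.367e+02 -5.200e+00  2.000e-01] [181 154 108]
211 [411.4  -4.3  96.6] [90 60 29]
217 [411.5  -4.3 105.3] [81 55 34]
223 [411.4  -4.3 113.8] [104  69  43]
229 [414.   -4.5 114.4] [163 112  65]
235 [416.5  -4.6 115.1] [93 57 33]
241 [419.4  -4.8 115.1] [101  66  38]
247 [422.2  -5.  115.2] [102  66  36]
253 [425.5  -5.1 114.5] [102  65  39]
259 [428.8  -5.3 113.9] [96 63 37]
265 [431.5  -5.5 114.7] [93 60 35]
271 [434.7  -5.6 114.6] [94 63 34]
277 [438.1  -5.8 114.2] [94 63 35]
283 [441.   -6.  114.8] [95 62 38]
289 [445.5  -6.2 113.1] [94 63 35]
295 [448.2  -6.4 114.3] [94 60 33]
[[418.1 -20.6 115.1]
 [417.8 -18.3 116.1]
 [418.6 -16.3 114.4]
 [418.7 -14.1 114.4]
 [419.3 -11.9 113.1]
 [418.9  -9.6 114.5]
 [418.8  -7.4 115. ]
 [419.2  -5.2 114.3]
 [419.2  -3.  114.6]
 [419.2  -0.8 114.8]
 [419.8   1.4 113.7]
 [419.8   3.6 114.1]
 [419.6   5.8 114.9]
 [420.    8.1 114.4]
 [420.   10.3 114.8]
 [422.3  13.1 109.6]]
162 [(338, [602.0, 35.0, 153.0]), (341, [600.0, 23.0, 159.0]), (344, [599.0, 11.0, 164.0]), (347, [607.0, 8.0, 162.0]), (350, [615.0, 5.0, 160.0])]
164 [(338, [602.0, 35.
[... 608 characters left out ...]
, [600.0, 22.0, 129.0]), (344, [601.0, 12.0, 133.0]), (347, [609.0, 9.0, 132.0]), (350, [620.0, 9.0, 127.0])]
174 [(338, [603.0, 35.0, 116.0]), (341, [602.0, 23.0, 122.0]), (344, [601.0, 12.0, 127.0]), (347, [607.0, 6.0, 127.0]), (350, [618.0, 7.0, 122.0])]
176 [(338, [603.0, 34.0, 110.0]), (341, [598.0, 20.0, 119.0]), (344, [600.0, 11.0, 122.0]), (347, [604.0, 4.0, 124.0]), (350, [619.0, 6.0, 116.0])]
178 [(338, [603.0, 35.0, 104.0]), (341, [601.0, 22.0, 110.0]), (344, [600.0, 10.0, 116.0]), (347, [610.0, 9.0, 113.0]), (350, [620.0, 7.0, 109.0])]
180 [(338, [601.0, 32.0, 100.0]), (341, [600.0, 21.0, 105.0]), (344, [598.0, 8.0, 112.0]), (347, [609.0, 8.0, 107.0]), (350, [617.0, 5.0, 105.0])]
```

```bash
python3 - <<'E'
from h import *
plan(.432,.0196,.0697,86.4)
E
```

```text
t 5.1 pos [432.5  -5.   98. ] jaw 86.81 tilt 0.03 F [ 0.5 -0.   0.1] g 30.2
 shift [ 1.8 24.5 28.3] spin 0.41
```

Call:
servo_tool --series '[[10,[0,24,0],0.4],[10,[0,24,28],0.4],[10,[0,24,28],0.4],[10,[0,24,28],0.4],[10,[0,24,28],0.4]]'

```text
t: 5.6
position: [0.4345, 0.0186, 0.071]
eef_rot: [0.031, 1.0, -0.0, 0.0]
contact_force: [0.2, -0.2, -0.3]
grip_width: 0.357
```

```bash
python3 - <<'E'
from h import *
plan(.432,.0196,.0697,86.4)
snap('side','d6'); P=cl('d6'); im=load('d6')[0]
b=cv2.resize(im[130:240,270:390],(720,600*110//120),interpolation=cv2.INTER_CUBIC).astype(float); b=np.clip((b/255)**.5*255,0,255).astype(np.uint8)
cv2.imwrite('pics/d6c.png',b[:,:,::-1])
E
```

```text
t 5.6 pos [434.5  18.6  71. ] jaw 86.42 tilt 0.04 F [ 0.2 -0.2 -0.3] g 30.5
 shift [2.6 0.8 1.3] spin 0.02
```

View pics/d6c.png

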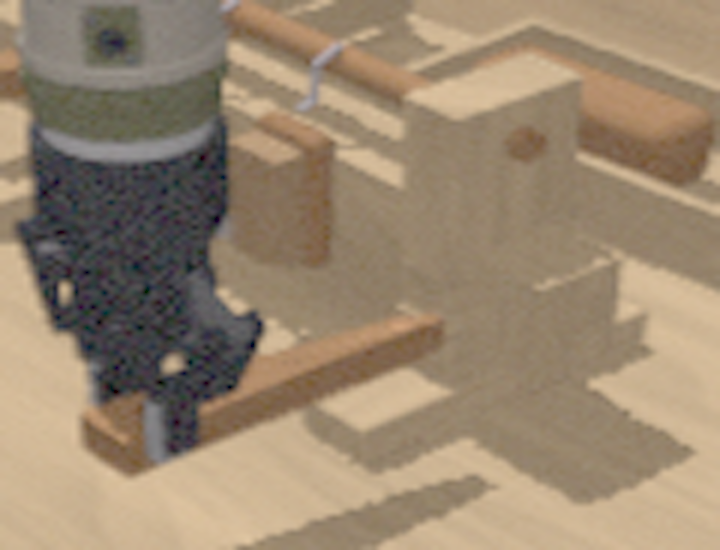

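Call:
servo_tool --series '[[10,[0,1,1.3],0],[10,[-10,1,1.3],0],[10,[-20,1,1.3],0],[10,[-30,1,1.3],0],[10,[-40,1,1.3],0],[10,[-40,1,1.3],0]]'

```text
t: 6.25
position: [0.4762, 0.0171, 0.0691]
eef_rot: [0.031, 1.0, -0.0, 0.001]
contact_force: [-1.2, -0.1, -1.2]
grip_width: 0.357
```

```bash
python3 - <<'E'
from h import *
plan(.432,.0196,.0697,86.4)
snap('side','d7'); P=cl('d7'); im=load('d7')[0]
b=cv2.resize(im[130:240,270:390],(720,600*110//120),interpolation=cv2.INTER_CUBIC).astype(float); b=np.clip((b/255)**.5*255,0,255).astype(np.uint8)
cv2.imwrite('pics/d7c.png',b[:,:,::-1])
E
```

```text
t 6.25 pos [476.2  17.1  69.1] jaw 86.45 tilt 0.1 F [-1.2 -0.1 -1.2] g 30.5
 shift [44.3 -0.2 -0.7] spin 0.05
```

View pics/d7c.png

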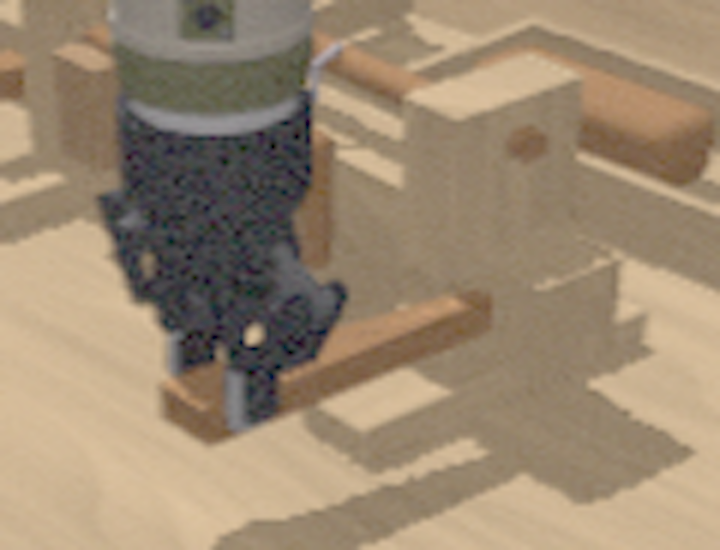

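Call:
servo_tool --series '[[10,[-10,0,-0.5],0],[10,[-20,0,-0.5],0],[10,[-30,0,-0.5],0],[10,[-30,0,-0.5],0]]'

```text
t: 6.7
position: [0.5062, 0.0152, 0.0698]
eef_rot: [0.031, 1.0, -0.0, 0.001]
contact_force: [0.3, -1.0, -0.2]
grip_width: 0.355
```

```bash
python3 - <<'E'
from h import *
plan(.545,.0125,.0697,86.4)
E
```

```text
t 6.7 pos [506.2  15.2  69.8] jaw 86.45 tilt 0.13 F [ 0.3 -1.  -0.2] g 30.3
 shift [-38.9  -0.3   0.2] spin 0.05
```

Call:
servo_tool --series '[[10,[-8,0,0],0],[10,[-16,0,0],0],[10,[-24,0,0],0],[10,[-24,0,0],0]]'

```text
t: 7.1
position: [0.5295, 0.0138, 0.0696]
eef_rot: [0.031, 1.0, -0.0, 0.001]
contact_force: [-0.3, 0.2, -0.5]
grip_width: 0.357
```

Call:
servo_tool --series '[[10,[-5,0,0],0],[10,[-10,0,0],0],[10,[-10,0,0],0]]'

```text
t: 7.4
position: [0.5387, 0.0133, 0.0696]
eef_rot: [0.031, 1.0, 0.0, 0.0]
contact_force: [-0.1, 0.4, -0.6]
grip_width: 0.352
```

```bash
python3 - <<'E'
from h import *
plan(.545,.0125,.0697,86.4)
snap('side','d8');snap('scene','s8'); im=load('d8')[0]
b=cv2.resize(im[130:240,270:390],(720,600*110//120),interpolation=cv2.INTER_CUBIC).astype(float); b=np.clip((b/255)**.5*255,0,255).astype(np.uint8)
cv2.imwrite('pics/d8c.png',b[:,:,::-1])
im=load('s8')[0]
b=cv2.resize(im[150:240,230:350],(800,600),interpolation=cv2.INTER_CUBIC).astype(float); b=np.clip((b/255)**.5*255,0,255).astype(np.uint8)
cv2.imwrite('pics/s8c.png',b[:,:,::-1])
E
```

```text
t 7.4 pos [538.7  13.3  69.6] jaw 86.46 tilt 0.05 F [-0.1  0.4 -0.6] g 30.1
 shift [-6.3 -0.4 -0.1] spin 0.06
```

View pics/d8c.png

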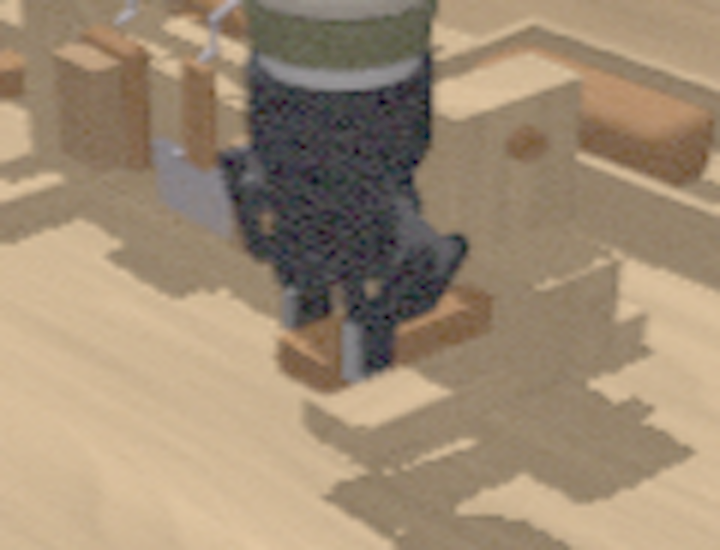

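View pics/s8c.png

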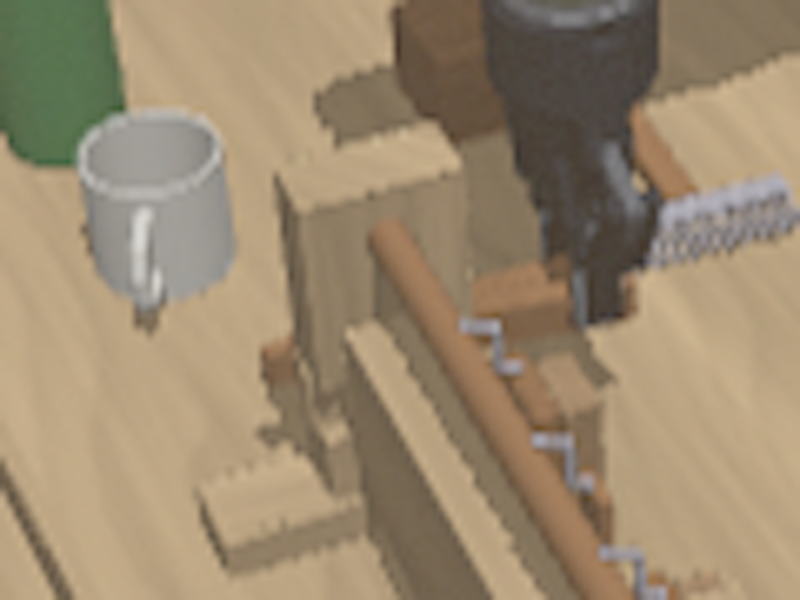

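Call:
servo_tool --series '[[10,[-4,0,0],0],[10,[-8,0,0],0],[10,[-11,0,0],0],[10,[-11,0,0],0]]'

```text
t: 7.9
position: [0.5495, 0.0125, 0.0695]
eef_rot: [0.031, 1.0, -0.0, 0.0]
contact_force: [0.4, -0.7, -1.1]
grip_width: 0.353
```

```bash
python3 - <<'E'
from h import *
plan(.55,.0125,.0697,86.4)
E
```

```text
t 7.9 pos [549.5  12.5  69.5] jaw 86.44 tilt 0.03 F [ 0.4 -0.7 -1.1] g 30.1
 shift [-0.5  0.  -0.2] spin 0.04
```

Call:
servo_tool --series '[[50,[0,0,0],0],[50,[0,0,0],0],[50,[0,0,0],0],[50,[25,0,0],0],[50,[60,0,0],0],[0,[60,0,0],0],[0,[60,0,0],0],[0,[60,0,0],0]]'

```text
t: 8.7
position: [0.4904, 0.0163, 0.0701]
eef_rot: [0.031, 1.0, -0.0, 0.001]
contact_force: [0.6, -0.2, -0.9]
grip_width: 0.077
```

```bash
python3 - <<'E'
from h import *
plan(.55,.0125,.0697,86.4)
snap('wrist','w9');snap('side','d9'); im=load('d9')[0]
b=cv2.resize(im[130:240,270:390],(720,600*110//120),interpolation=cv2.INTER_CUBIC).astype(float); b=np.clip((b/255)**.5*255,0,255).astype(np.uint8)
cv2.imwrite('pics/d9c.png',b[:,:,::-1])
E
```

```text
t 8.7 pos [490.4  16.3  70.1] jaw 86.45 tilt 0.13 F [ 0.6 -0.2 -0.9] g 6.6
 shift [-59.7  -0.1   0.5] spin 0.05
```

View pics/d9c.png

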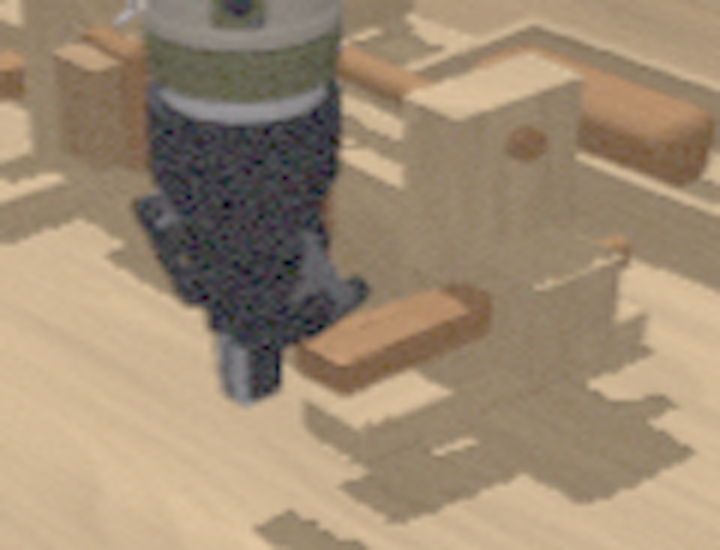

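View pics/w9.png

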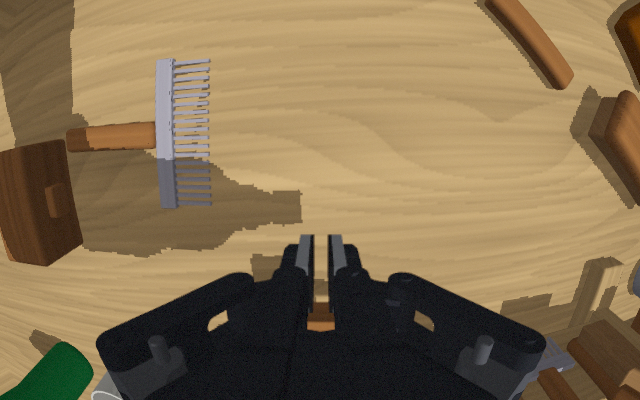

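Call:
servo_tool --series '[[0,[-8,0,4],0],[0,[-16,0,4],0],[0,[-24,0,4],0],[0,[-27,0,4],0],[0,[-30,0,4],0],[0,[-32,0,4],0]]'

```text
t: 9.4
position: [0.5196, 0.0147, 0.065]
eef_rot: [0.031, 1.0, 0.0, -0.002]
contact_force: [-6.4, 0.8, 2.6]
grip_width: 0.001
```

Call:
servo_tool --series '[[0,[-3,0,0],0],[0,[-6,0,0],0],[0,[-6,0,0],0]]'

```text
t: 9.7
position: [0.5198, 0.0149, 0.0642]
eef_rot: [0.031, 1.0, 0.0, -0.007]
contact_force: [-16.5, 1.5, 10.5]
grip_width: -0.001
```

Call:
servo_tool --series '[[0,[-2,0,0],0],[0,[-4,0,0],0]]'

```text
t: 9.9
position: [0.5199, 0.0151, 0.0638]
eef_rot: [0.031, 0.999, 0.0, -0.01]
contact_force: [-28.9, 0.8, 19.2]
grip_width: -0.005
```

Call:
servo_tool --series '[[0,[10,0,0],0],[0,[30,0,0],0],[0,[80,0,0],0],[0,[80,0,0],0]]'

```text
t: 10.3
position: [0.4407, 0.0204, 0.0628]
eef_rot: [0.031, 1.0, 0.001, -0.006]
contact_force: [0.3, -0.7, 0.3]
grip_width: 0.002
```

```bash
python3 - <<'E'
from h import *
plan(.55,.0125,.0697,86.4)
snap('side','d10');snap('scene','s10'); im=load('d10')[0]
g=lambda b:np.clip((b.astype(float)/255)**.5*255,0,255).astype(np.uint8)
b=g(cv2.resize(im[140:230,300:390],(600,600),interpolation=cv2.INTER_CUBIC)); cv2.imwrite('pics/d10c.png',b[:,:,::-1])
im=load('s10')[0]
b=g(cv2.resize(im[150:240,230:350],(800,600),interpolation=cv2.INTER_CUBIC)); cv2.imwrite('pics/s10c.png',b[:,:,::-1])
E
```

```text
t 10.3 pos [440.7  20.4  62.8] jaw 86.48 tilt 0.72 F [ 0.3 -0.7  0.3] g 0.1
 shift [-109.5   -1.1   -8.3] spin 0.08
```

View pics/d10c.png

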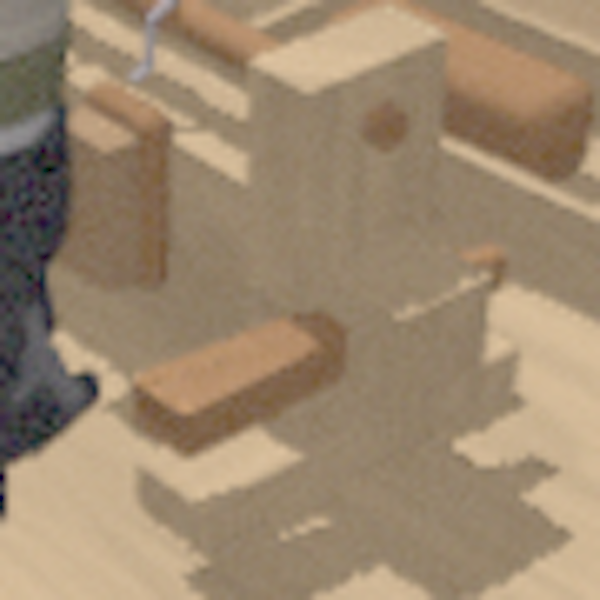

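View pics/s10c.png

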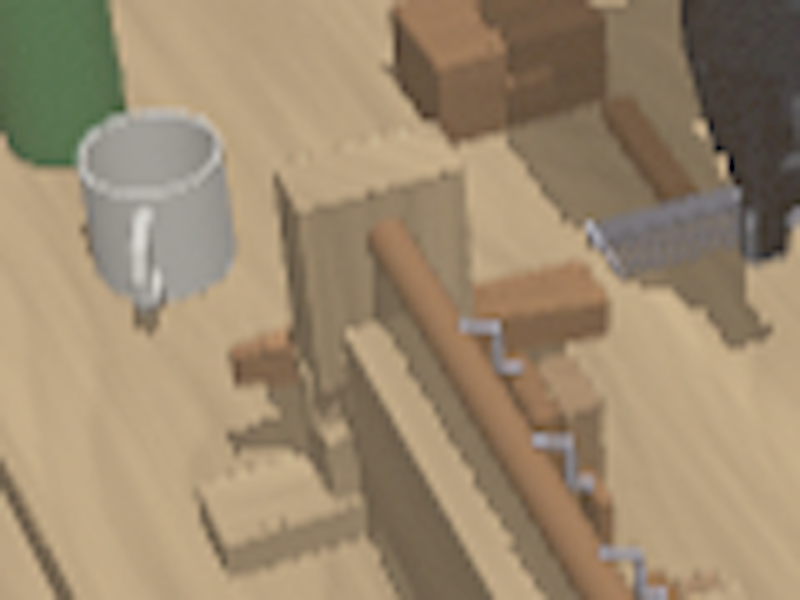

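```bash
cat >> h.py <<'E'
def wedgeside(n):
    P=cl(n); im=load(n)[0].astype(int); N=normals(P)
    k=(P[...,0]>.48)&(P[...,0]<.72)&(P[...,1]>-.04)&(P[...,1]<.05)&(P[...,2]>.05)&(P[...,2]<.105)&(im[...,0]>im[...,2]*1.6)
    k=cv2.erode(k.astype(np.uint8),np.ones((1,1)))>0
    for x in np.arange(.51,.72,.01):
        with np.errstate(all='ignore'):
            t=P[k&(abs(P[...,0]-x)<.006)&(abs(N[...,2])>.9)]; s=P[k&(abs(P[...,0]-x)<.006)&(abs(N[...,1])>.85)]
        f=lambda q:(np.median(q,0)*1000).round(1) if len(q)>3 else None
        if len(t)>3 or len(s)>3: print(round(x,2),'top',len(t),f(t),(np.percentile(t[:,1],[3,97])*1000).round(1) if len(t)>3 else '','side',len(s),f(s))
    b=P[k&(abs(N[...,0])>.85)]; print('butt',len(b),np.median(b,0))
E
python3 - <<'E'
from h import *
for n in ['d9','d10']: print(n); wedgeside(n)
E
```

```text
d9
0.53 top 11 [532.8  14.1  80. ] [-0.3 16.4] side 10 [531.1  -1.3  69.5]
0.54 top 21 [540.3   9.9  79.3] [ 2.2 17. ] side 22 [540.8  -1.2  69.4]
0.55 top 24 [550.9   9.9  80.2] [-2.1 20.5] side 19 [549.7  -2.9  71.3]
0.56 top 19 [560.5   9.7  80.7] [-1.2 16.7] side 20 [559.8  -3.2  69.3]
0.57 top 18 [570.2   8.4  81.6] [-0.8 16.4] side 16 [570.5  -3.6  72.4]
0.58 top 21 [580.5   8.6  81.9] [-1.2 19. ] side 21 [581.2  -4.6  73.2]
0.59 top 21 [589.6   7.7  83. ] [-2.2 15.3] side 18 [589.3  -5.8  73.7]
0.6 top 15 [598.4   3.7  82.9] [-2.  13.7] side 14 [601.4  -5.2  73.9]
0.61 top 14 [611.9  -2.5 103.5] [-32.6   4.1] side 32 [610.8 -21.6  80.2]
0.62 top 33 [620.4 -14.4 103.5] [-30.6   3.4] side 50 [619.5 -36.   75.1]
0.63 top 31 [629.9 -19.  104.1] [-32.6   1.2] side 52 [631.1 -36.4  79.8]
0.64 top 22 [639.8 -17.6 103.6] [-33.    3.7] side 53 [639.7 -37.   76.6]
0.65 top 27 [648.9 -15.6 103.1] [-32.9   4.6] side 30 [648.7 -37.5  74.1]
0.66 top 5 [654.9  -8.8 102.7] [-17.2  -2.4] side 6 [658.1 -37.8  63.7]
0.69 top 1 None  side 4 [692.5 -13.3  70.2]
butt 225 [ 0.60945049 -0.00805221  0
[... 372 characters left out ...]

0.58 top 25 [578.9   9.2  82. ] [-0.9 19.2] side 17 [581.5  -5.   71.5]
0.59 top 21 [588.3   7.6  82.6] [-3.1 17.2] side 18 [589.7  -5.3  72.2]
0.6 top 16 [599.7   3.5  82.8] [-3.2 14.6] side 25 [600.1  -5.6  75.2]
0.61 top 13 [611.8  -5.6 102.6] [-30.   7.] side 35 [612.1 -32.8  79.2]
0.62 top 31 [619.8 -15.7 103.6] [-30.4   2.6] side 54 [620.7 -35.5  78.4]
0.63 top 28 [630.6 -16.5 103.8] [-32.   2.] side 52 [629.4 -36.2  76.1]
0.64 top 21 [639.8 -12.7 103.8] [-31.7   2.9] side 54 [639.6 -37.   77.2]
0.65 top 24 [650.  -17.3 103.7] [-35.    1.3] side 32 [647.6 -37.3  79.5]
0.66 top 7 [655.3  -8.6 103.2] [-33.9  -0.5] side 8 [658.1 -37.6  73.8]
butt 217 [ 0.60942971 -0.00860065  0.08392095]
```

```bash
python3 - <<'E'
from h import *
plan(.50,.0155,.066,86.3)
plan(.538,.013,.066,86.3)
E
```

```text
t 10.4 pos [449.9  19.   65.5] jaw 86.46 tilt 0.01 F [1.3 0.3 0.4] g 0.0
 shift [-50.2  -0.4  -0.5] spin 0.16
t 10.4 pos [449.9  19.   65.5] jaw 86.46 tilt 0.01 F [1.3 0.3 0.4] g 0.0
 shift [-88.3  -0.6  -0.5] spin 0.16
```

Call:
servo_tool --series '[[60,[-10,0,0],0],[60,[-20,0,0],0],[60,[-20,0,0],0],[60,[-20,0,0],0],[60,[-50,-0.5,0],0],[60,[-80,-0.5,0],0],[60,[-88,-0.5,0],0],[60,[-88,-0.5,0],0]]'

```text
t: 11.2
position: [0.5398, 0.0127, 0.0651]
eef_rot: [0.031, 1.0, 0.0, -0.0]
contact_force: [-0.8, 0.7, 0.1]
grip_width: 0.702
```

```bash
python3 - <<'E'
from h import *
plan(.538,.013,.066,86.3)
snap('wrist','w11'); P=cl('w11',True)
for v in range(200,290,6): print(v,(P[v,318]*1000).round(1))
E
```

```text
t 11.2 pos [539.8  12.7  65.1] jaw 86.45 tilt 0.01 F [-0.8  0.7  0.1] g 60.0
 shift [ 1.8  0.2 -0.9] spin 0.15
200 [ 5.314e+02  1.030e+01 -4.000e-01]
206 [ 5.356e+02  1.010e+01 -1.000e-01]
212 [5.399e+02 9.800e+00 5.000e-01]
218 [544.1   9.5   1.2]
224 [548.5   9.2   1.4]
230 [548.4   9.3  13.6]
236 [531.5  10.8  65.7]
242 [531.5  10.9  73.3]
248 [531.3  10.9  80.6]
254 [534.   10.8  81.3]
260 [537.3  10.6  80.7]
266 [540.2  10.4  81.1]
272 [543.3  10.2  81.4]
278 [546.   10.   82.1]
284 [549.7   9.7  81.6]
```

View pics/w11.png

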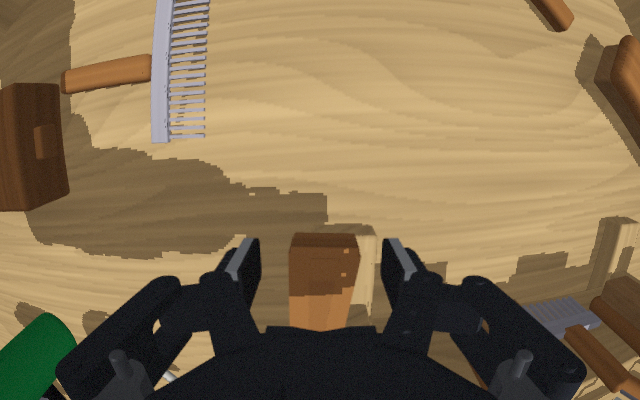

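Call:
servo_tool --series '[[15,[0,0,0],0],[15,[0,0,0],0],[15,[0,0,0],0],[15,[0,0,0],0],[15,[0,0,-1],0],[15,[0,-0.5,-2.5],0],[15,[0,-1,-4],0],[15,[0,-1,-4],0]]' --force 25

```text
t: 12.05
position: [0.5387, 0.0119, 0.0696]
eef_rot: [0.031, 1.0, 0.0, -0.0]
contact_force: [-1.1, -0.5, -1.8]
grip_width: 0.372
```

Call:
servo_tool --series '[[15,[0,0,0],0],[15,[0,0,0],0]]' --force 50

```text
t: 12.25
position: [0.5388, 0.0118, 0.0694]
eef_rot: [0.031, 1.0, 0.0, -0.0]
contact_force: [-0.6, 0.2, -1.0]
grip_width: 0.366
```

```bash
python3 - <<'E'
from h import *
plan(.538,.013,.0695,86.3)
snap('side','d12'); wedgeside('d12')
E
```

```text
t 12.25 pos [538.8  11.8  69.4] jaw 86.45 tilt 0.01 F [-0.6  0.2 -1. ] g 31.3
 shift [ 0.9  1.1 -0.1] spin 0.15
0.54 top 3 None  side 5 [537.6  -9.2  84.3]
0.56 top 0 None  side 15 [561.4  -4.4  73.8]
0.57 top 0 None  side 18 [570.2  -4.5  74.8]
0.58 top 0 None  side 20 [581.2  -4.9  76.4]
0.59 top 2 None  side 18 [590.2  -6.5  75.8]
0.6 top 9 [601.3  -1.8  85. ] [-6.   2.8] side 19 [600.4  -7.4  75.9]
0.61 top 12 [613.2  -9.4 103.4] [-29.2   4.7] side 24 [611.2 -34.7  77.7]
0.62 top 27 [620.  -17.2 104. ] [-31.1   1.8] side 50 [619.  -35.9  76.2]
0.63 top 24 [629.5 -17.7 104. ] [-32.9   1.6] side 54 [629.6 -36.1  77. ]
0.64 top 27 [640.7 -17.1 104.2] [-32.   -0.2] side 54 [639.9 -37.2  76.3]
0.65 top 26 [650.7 -11.8 104. ] [-33.6  -0.3] side 32 [648.2 -37.8  77.3]
0.66 top 6 [654.6  -8.1 104. ] [-34.   -0.9] side 8 [658.5 -37.4  66.1]
0.7 top 0 None  side 4 [700.  -12.5  71.3]
butt 168 [ 0.60971701 -0.01531955  0.07985601]
```

Call:
servo_tool --series '[[15,[-2,0,0],0],[15,[-4,0,0],0],[15,[-6,0,0],0],[15,[-6,0,0],0]]'

```text
t: 12.7
position: [0.545, 0.0112, 0.0694]
eef_rot: [0.031, 1.0, -0.0, -0.0]
contact_force: [-0.3, -2.0, -1.4]
grip_width: 0.365
```

Call:
servo_tool --series '[[15,[-2,0,0],0],[15,[-4,0,0],0],[15,[-4,0,0],0]]'

```text
t: 13.0
position: [0.547, 0.0113, 0.0688]
eef_rot: [0.031, 1.0, 0.0, -0.002]
contact_force: [-5.5, -1.9, -0.3]
grip_width: 0.365
```

Call:
servo_tool --series '[[15,[0,-1,-0.5],0],[15,[0,-1.5,-0.5],0],[15,[-2,-1.5,-0.5],0],[15,[-2,-1.5,-0.5],0]]'

```text
t: 13.4
position: [0.5477, 0.0109, 0.0689]
eef_rot: [0.031, 1.0, 0.001, -0.003]
contact_force: [-8.1, 2.5, -0.3]
grip_width: 0.366
```

```bash
python3 - <<'E'
from h import *
plan(.538,.013,.0695,86.3)
E
```

```text
t 13.4 pos [547.7  10.9  68.9] jaw 86.5 tilt 0.37 F [-8.1  2.5 -0.3] g 31.2
 shift [ 9.8  1.5 -0.5] spin 0.2
```

Call:
servo_tool --series '[[60,[2,0,0],0],[60,[2,0,0],0],[60,[2,0,0],0],[60,[2,0,0],0],[60,[30,0,0],0],[60,[75,0,-10],0],[60,[75,0,-60],0],[60,[75,0,-60],0]]'

```text
t: 14.2
position: [0.4737, 0.0146, 0.1323]
eef_rot: [0.031, 1.0, 0.0, 0.0]
contact_force: [3.2, 0.5, 1.1]
grip_width: 0.701
```

```bash
python3 - <<'E'
from h import *
plan(.40,-.22,.2,0)
snap('side','d13');snap('wrist','w13'); wedgeside('d13')
im=load('d13')[0]
g=lambda b:np.clip((b.astype(float)/255)**.5*255,0,255).astype(np.uint8)
b=g(cv2.resize(im[140:230,300:390],(600,600),interpolation=cv2.INTER_CUBIC)); cv2.imwrite('pics/d13c.png',b[:,:,::-1])
E
```

```text
t 14.2 pos [473.7  14.6 132.3] jaw 86.46 tilt 0.04 F [3.2 0.5 1.1] g 59.8
 shift [  59.  -238.7  -67.8] spin 86.46
0.54 top 7 [543.7  10.5  84.6] [-2.5 21.7] side 6 [543.5  -4.3  74.2]
0.55 top 20 [550.1  10.9  83.4] [-1.6 21.2] side 17 [550.3  -4.   73.5]
0.56 top 22 [560.3   8.8  83.5] [-0.9 16.8] side 19 [559.5  -4.3  75. ]
0.57 top 21 [571.    7.5  83.9] [-4.3 20.2] side 19 [570.6  -4.7  73.1]
0.58 top 19 [579.4   8.7  83.3] [-3.4 18.3] side 20 [579.7  -6.1  73.1]
0.59 top 20 [588.4   8.2  83.5] [-3.6 17. ] side 20 [589.8  -6.9  74.6]
0.6 top 16 [601.2   3.8  83.5] [-4.  16.1] side 22 [601.5  -7.6  76.1]
0.61 top 12 [612.9  -3.  102.9] [-26.1   8.8] side 35 [612.5 -34.2  76.5]
0.62 top 27 [620.1 -14.8 103.9] [-33.6  -1.1] side 49 [620.2 -35.7  78.3]
0.63 top 26 [628.6 -20.3 103.7] [-31.9   3.6] side 50 [630.3 -36.3  77.9]
0.64 top 29 [639.8 -15.6 103.5] [-32.7   4.3] side 49 [639.8 -36.8  75.9]
0.65 top 31 [650.2 -12.7 103.6] [-34.8   3. ] side 44 [648.7 -37.4  75.6]
0.66 top 7 [655.1 -10.9 102.8] [-33.1   1.8] side 9 [657.1 -37.9  93.7]
0.69 top 0 None  side 6 [692.3 -14.1  73.8]
0.7 top 0 None  side 11 [699.1 -13.7  71.3]
butt 226 [ 0.60898443 -0.0084825   0.08460377]
```

View pics/d13c.png

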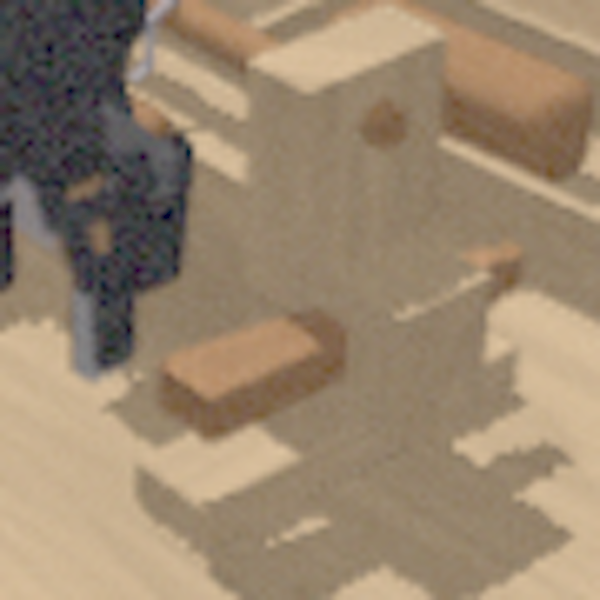

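```bash
python3 - <<'E'
from h import *
plan(.459,-.295,.16,-1.5)
E
```

```text
t 14.3 pos [476.8  14.1 131.4] jaw 86.45 tilt 0.22 F [ 0.5  0.3 -0.5] g 59.9
 shift [  -1.5 -309.6  -28.6] spin 87.95
```

Call:
servo_tool --series '[[60,[-1.5,-40,-28],8],[60,[-1.5,-80,-28],16],[60,[-1.5,-120,-28],24],[60,[-1.5,-160,-28],32],[60,[-1.5,-200,-28],40],[60,[-1.5,-250,-28],48],[60,[-1.5,-290,-28],56],[60,[-1.5,-310,-28],64]]'

```text
t: 15.1
position: [0.4584, -0.2994, 0.1573]
eef_rot: [0.56, 0.829, -0.0, 0.001]
contact_force: [0.2, 0.2, -0.9]
grip_width: 0.704
```

Call:
servo_tool --series '[[60,[0,0,0],8],[60,[0,0,0],16],[60,[0,0,0],24],[60,[0,0,0],24]]'

```text
t: 15.5
position: [0.4585, -0.2958, 0.1572]
eef_rot: [0.717, 0.697, 0.0, -0.0]
contact_force: [0.4, -0.3, 0.0]
grip_width: 0.705
```

```bash
python3 - <<'E'
from h import *
plan(.459,-.295,.16,-1.5)
snap('wrist','w14')
E
```

```text
t 15.5 pos [ 458.5 -295.8  157.2] jaw -1.59 tilt 0.03 F [ 0.4 -0.3  0. ] g 60.2
 shift [ 0.8  0.5 -2.8] spin -0.09
```

View pics/w14.png

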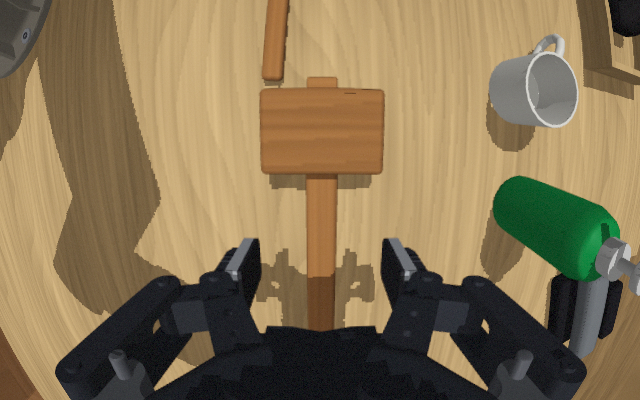

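```bash
python3 - <<'E'
from h import *
im,d,ci=load('w14'); P=cl('w14',True)
c=np.array([(261,90),(384,90),(383,173),(262,173)]); p=onplane(ci,c[:,0],c[:,1],.056,True); print((p*1000).round(1), (p.mean(0)*1000).round(1))
print((P[130,322]*1000).round(1),(P[230,310:335:6]*1000).round(1))
with np.errstate(all='ignore'): m=(P[...,2]>.046)&(P[...,2]<.066)
m[:, :200]=0; m[200:]=0; m[:,450:]=0
r=cv2.minAreaRect((P[m][:,:2]*1000).astype(np.float32)); print(r)
with np.errstate(all='ignore'): h=(P[...,2]>.03)&(P[...,2]<.045)&(abs(P[...,0]-.458)<.03)&(P[...,1]<-.28)
q=P[h]; print(len(q), [ (round(y,3),(q[abs(q[:,1]-y)<.003][:,0].min()*1000).round(1),(q[abs(q[:,1]-y)<.003][:,0].max()*1000).round(1)) for y in np.arange(-.33,-.28,.01) if (abs(q[:,1]-y)<.003).any()])
E
```

```text
[[ 414.4 -207.5   56. ]
 [ 511.  -210.1   56. ]
 [ 510.  -277.    56. ]
 [ 411.8 -274.4   56. ]] [ 461.8 -242.3   56. ]
[ 461.3 -241.5   56. ] [[ 448.2 -331.    38.7]
 [ 453.6 -331.4   38.2]
 [ 459.1 -331.4   38.5]
 [ 464.5 -331.6   38.4]
 [ 470.  -332.2   37.3]]
((460.88507080078125, -242.24945068359375), (70.68235778808594, 100.69184112548828), 88.28524017333984)
4588 [(np.float64(-0.33), np.float64(444.5), np.float64(471.9)), (np.float64(-0.32), np.float64(444.9), np.float64(472.0)), (np.float64(-0.31), np.float64(445.3), np.float64(472.1)), (np.float64(-0.3), np.float64(445.7), np.float64(473.3)), (np.float64(-0.29), np.float64(446.0), np.float64(473.4))]
```

Call:
servo_tool --series '[[60,[-2,0.5,40],0],[60,[-2,0.5,85],0],[60,[-2,0.5,125],0],[60,[-2,0.5,145],0],[60,[-2,0.5,147],0],[60,[-2,0.5,147],0]]'

```text
t: 16.15
position: [0.4587, -0.2972, 0.0108]
eef_rot: [0.716, 0.698, 0.0, -0.0]
contact_force: [-0.1, 0.0, 0.4]
grip_width: 0.706
```

```bash
python3 - <<'E'
from h import *
plan(.4593,-.298,.01,-1.7)
E
```

```text
t 16.15 pos [ 458.7 -297.2   10.8] jaw -1.44 tilt 0.05 F [-0.1  0.   0.4] g 60.3
 shift [-0.8  0.6  0.8] spin 0.26
```

Call:
servo_tool --series '[[10,[0,0.5,0],0.2],[10,[0,0.5,0],0.2],[10,[0,0.5,0],0.2],[10,[0,0.5,0],0.2],[10,[0,0.5,0],0.2],[10,[0,0.5,0],0.2]]' --force 110

```text
t: 16.75
position: [0.4602, -0.2983, 0.013]
eef_rot: [0.718, 0.696, 0.0, 0.002]
contact_force: [-1.4, 0.0, 5.8]
grip_width: 0.305
```

```bash
python3 - <<'E'
from h import *
plan(.4593,-.298,.01,-1.7)
E
```

```text
t 16.75 pos [ 460.2 -298.3   13. ] jaw -1.71 tilt 0.2 F [-1.4  0.   5.8] g 26.0
 shift [ 0.3 -0.9  3. ] spin -0.01
```

Call:
servo_tool --series '[[10,[0,0,-20],0],[10,[0,0,-45],0],[10,[0,0,-60],0],[10,[0,0,-60],0],[10,[0,0,-60],0]]'

```text
t: 17.25
position: [0.4592, -0.2974, 0.0712]
eef_rot: [0.718, 0.696, 0.0, 0.0]
contact_force: [-0.3, 1.2, -3.3]
grip_width: 0.301
```

```bash
python3 - <<'E'
from h import *
plan(.456,-.038,.062,-3.5)
snap('wrist','w15'); im,d,ci=load('w15'); P=cl('w15',True)
for (u,v) in [(280,100),(360,100),(320,75),(320,130),(320,180)]: print(u,v,(P[v,u]*1000).round(1))
E
```

```text
t 17.25 pos [ 459.2 -297.4   71.2] jaw -1.74 tilt 0.06 F [-0.3  1.2 -3.3] g 25.7
 shift [259.2 -11.1   9. ] spin 1.76
280 100 [ 448.6 -226.3  114.9]
360 100 [ 474.  -227.1  115. ]
320 75 [ 461.5 -218.8  114.8]
320 130 [ 461.  -236.5  114.8]
320 180 [ 460.5 -253.   114.4]
```

View pics/w15.png

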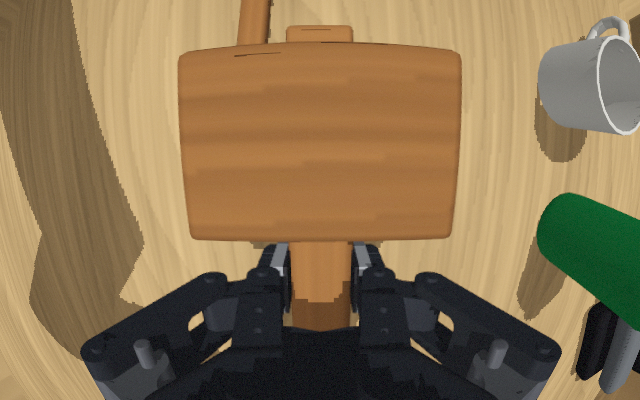

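Call:
servo_tool --series '[[10,[40,-2,0],1.8],[10,[85,-4,0],1.8],[10,[130,-6,0],1.8],[10,[175,-8,0],1.8],[10,[220,-11,0],1.8],[10,[250,-11,6],1.8],[10,[259,-11,11],1.8],[10,[259,-11,11],1.8]]'

```text
t: 18.1
position: [0.4545, -0.0367, 0.0585]
eef_rot: [0.728, 0.686, -0.001, -0.001]
contact_force: [0.0, 0.3, -2.0]
grip_width: 0.309
```

Call:
servo_tool --series '[[10,[0,0,0],0],[10,[0,0,0],0]]'

```text
t: 18.3
position: [0.4564, -0.0393, 0.0599]
eef_rot: [0.729, 0.684, -0.0, 0.0]
contact_force: [-0.4, 1.3, -2.8]
grip_width: 0.307
```

```bash
python3 - <<'E'
from h import *
plan(.456,-.038,.0595,-3.5)
snap('wrist','w16'); im,d,ci=load('w16'); P=cl('w16',True)
with np.errstate(all='ignore'): m=(P[...,2]>.094)&(P[...,2]<.110)
m[250:]=0; m[:,:150]=0
print('head',cv2.minAreaRect((P[m&(P[...,0]<.515)][:,:2]*1000).astype(np.float32)), np.nanmedian(P[m][:,2]))
with np.errstate(all='ignore'): m=(P[...,2]>.074)&(P[...,2]<.092)&(P[...,0]>.52)&(P[...,0]<.6)&(P[...,1]>-.01)&(P[...,1]<.035)
q=P[m]; print(len(q), np.percentile(q,[1,50,99],axis=0).round(4) if len(q) else '')
E
```

```text
t 18.3 pos [456.4 -39.3  59.9] jaw -3.64 tilt 0.02 F [-0.4  1.3 -2.8] g 26.3
 shift [ 1.3 -0.5  0.4] spin -0.14
head ((459.8681640625, 16.90778160095215), (69.84680938720703, 99.05076599121094), 87.0228042602539) 0.10342011207311923
6102 [[ 0.5407 -0.0078  0.0748]
 [ 0.5599  0.0082  0.0851]
 [ 0.5989  0.0259  0.0867]]
```

View pics/w16.png

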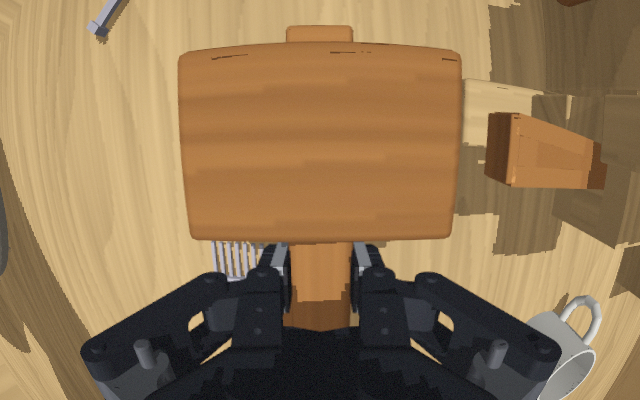

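Call:
servo_tool --series '[[10,[0,8,0],0],[10,[0,16,0],0],[10,[0,22,0],0],[10,[0,26,0],0],[10,[0,28,0],0]]'

```text
t: 18.85
position: [0.4846, -0.0399, 0.06]
eef_rot: [0.729, 0.685, 0.0, 0.0]
contact_force: [-0.4, -0.6, -3.0]
grip_width: 0.307
```

Call:
servo_tool --series '[[10,[0,2,0],0],[10,[0,4,0],0]]'

```text
t: 19.05
position: [0.4878, -0.0399, 0.0599]
eef_rot: [0.729, 0.685, -0.0, -0.0]
contact_force: [-0.7, -0.4, -2.7]
grip_width: 0.307
```

Call:
servo_tool --series '[[10,[0,1.5,0],0],[10,[0,3,0],0]]'

```text
t: 19.25
position: [0.4897, -0.0401, 0.0597]
eef_rot: [0.729, 0.685, -0.001, -0.001]
contact_force: [-5.7, -1.1, -0.5]
grip_width: 0.302
```

Call:
servo_tool --series '[[10,[0,1.5,0],0]]'

```text
t: 19.35
position: [0.4899, -0.0402, 0.0594]
eef_rot: [0.729, 0.685, -0.002, -0.002]
contact_force: [-8.7, -2.7, 0.2]
grip_width: 0.306
```

Call:
servo_tool --series '[[10,[0,1.5,-0.5],0]]'

```text
t: 19.45
position: [0.4904, -0.0402, 0.0595]
eef_rot: [0.729, 0.685, -0.002, -0.002]
contact_force: [-8.8, -2.2, -2.2]
grip_width: 0.304
```

Call:
servo_tool --series '[[10,[0,1,-0.5],0]]'

```text
t: 19.55
position: [0.4914, -0.0403, 0.0599]
eef_rot: [0.729, 0.685, -0.002, -0.002]
contact_force: [-6.8, -1.8, -2.4]
grip_width: 0.306
```

Call:
servo_tool --series '[[10,[0,-10,-0.5],0],[10,[0,-10,-0.5],0],[10,[0,-5,-0.5],0],[10,[0,0,-0.5],0],[10,[0,2,-0.5],0],[10,[0,4,-0.5],0]]'

```text
t: 20.15
position: [0.4961, -0.0406, 0.0606]
eef_rot: [0.729, 0.685, -0.002, -0.002]
contact_force: [-9.6, -1.7, -0.3]
grip_width: 0.303
```

```bash
python3 - <<'E'
from h import *
plan(.49,-.04,.06,-3.6)
E
```

```text
t 20.15 pos [496.1 -40.6  60.6] jaw -3.52 tilt 0.37 F [-9.6 -1.7 -0.3] g 25.9
 shift [ 0.2 -6.1  0.6] spin 0.08
```

Call:
servo_tool --series '[[10,[0,-10,0],0],[10,[0,-10,0],0],[10,[0,-5,0],0],[10,[0,0,0],0],[10,[0,2,0],0],[10,[0,4,0],0]]'

```text
t: 20.75
position: [0.5001, -0.0408, 0.0607]
eef_rot: [0.729, 0.685, -0.002, -0.002]
contact_force: [-9.5, -1.9, -0.2]
grip_width: 0.302
```

Call:
servo_tool --series '[[10,[0,-10,0],0],[10,[0,-10,0],0],[10,[0,-5,0],0],[10,[0,0,0],0],[10,[0,2,0],0],[10,[0,4,0],0]]'

```text
t: 21.35
position: [0.5026, -0.041, 0.0607]
eef_rot: [0.728, 0.685, -0.003, -0.003]
contact_force: [-16.8, -2.8, 5.6]
grip_width: 0.305
```

Call:
servo_tool --series '[[10,[0,-10,0],0],[10,[0,-10,0],0],[10,[0,-5,0],0],[10,[0,0,0],0],[10,[0,2,0],0],[10,[0,4,0],0]]'

```text
t: 21.95
position: [0.5071, -0.0412, 0.0605]
eef_rot: [0.728, 0.685, -0.003, -0.003]
contact_force: [-14.9, -1.6, 3.9]
grip_width: 0.306
```

Call:
servo_tool --series '[[10,[0,-12,0],0],[10,[0,-12,0],0],[10,[0,-6,0],0],[10,[0,-2,0],0],[10,[0,0,0],0],[10,[0,1,0],0]]'

```text
t: 22.55
position: [0.5086, -0.0413, 0.0607]
eef_rot: [0.728, 0.685, -0.003, -0.003]
contact_force: [-13.1, -2.3, 4.6]
grip_width: 0.307
```

Call:
servo_tool --series '[[10,[0,-12,0],0],[10,[0,-12,0],0],[10,[0,-6,0],0],[10,[0,-2,0],0],[10,[0,0,0],0],[10,[0,1,0],0]]'

```text
t: 23.15
position: [0.5097, -0.0414, 0.0607]
eef_rot: [0.728, 0.685, -0.003, -0.003]
contact_force: [-12.9, -2.1, 3.2]
grip_width: 0.307
```

```bash
python3 - <<'E'
from h import *
plan(.49,-.04,.06,-3.6)
snap('wrist','w20');snap('side','d20');snap('scene','s20')
g=lambda b:np.clip((b.astype(float)/255)**.5*255,0,255).astype(np.uint8)
im=load('s20')[0]
a=g(cv2.resize(im[150:240,230:310],(533,600),interpolation=cv2.INTER_CUBIC)); cv2.imwrite('pics/s20c.png',a[:,:,::-1])
E
```

```text
t 23.15 pos [509.7 -41.4  60.7] jaw -3.51 tilt 0.42 F [-12.9  -2.1   3.2] g 26.2
 shift [  0.2 -19.7   0.8] spin 0.09
```

View pics/w20.png

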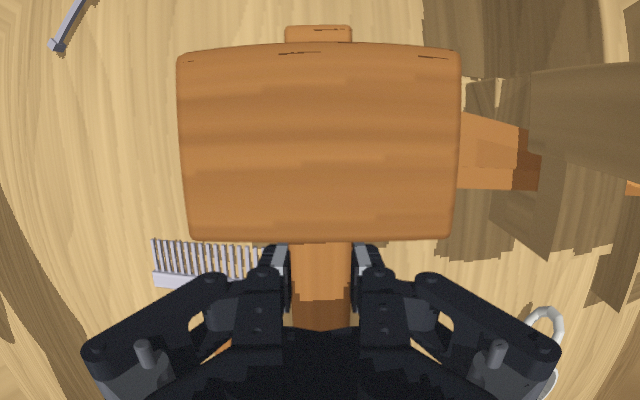

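View pics/s20c.png

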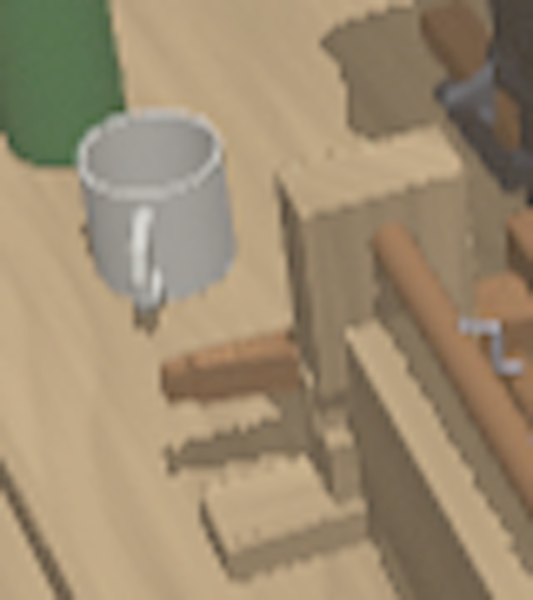

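Call:
servo_tool --series '[[10,[0,-12,0],0],[10,[0,-12,0],0],[10,[0,-6,0],0],[10,[0,-2,0],0],[10,[0,0,0],0],[10,[0,2,0],0]]'

```text
t: 23.9
position: [0.511, -0.0415, 0.0607]
eef_rot: [0.728, 0.685, -0.003, -0.003]
contact_force: [-17.0, -3.1, 6.0]
grip_width: 0.303
```

Call:
servo_tool --series '[[10,[0,-12,0],0],[10,[0,-12,0],0],[10,[0,-6,0],0],[10,[0,-2,0],0],[10,[0,0,0],0],[10,[0,2,0],0]]'

```text
t: 24.5
position: [0.5122, -0.0416, 0.0605]
eef_rot: [0.728, 0.685, -0.004, -0.003]
contact_force: [-18.7, -3.6, 6.9]
grip_width: 0.304
```

Call:
servo_tool --series '[[10,[0,-12,0],0],[10,[0,-12,0],0],[10,[0,-6,0],0],[10,[0,-2,0],0],[10,[0,0,0],0],[10,[0,2,0],0]]'

```text
t: 25.1
position: [0.5126, -0.0416, 0.0602]
eef_rot: [0.728, 0.685, -0.005, -0.005]
contact_force: [-24.3, -3.7, 9.3]
grip_width: 0.308
```

Call:
servo_tool --series '[[10,[0,-14,0],0],[10,[0,-14,0],0],[10,[0,-8,0],0],[10,[0,-5,0],0],[10,[0,-3.5,0],0],[10,[0,-2.5,0],0]]'

```text
t: 25.7
position: [0.5125, -0.0416, 0.0606]
eef_rot: [0.728, 0.685, -0.003, -0.003]
contact_force: [-16.8, -2.7, 6.5]
grip_width: 0.306
```

Call:
servo_tool --series '[[10,[0,-14,-0.5],0],[10,[0,-14,-0.5],0],[10,[0,-5,-0.5],0],[10,[0,-3,-0.5],0],[10,[0,-1.5,-0.5],0],[10,[0,0,-0.5],0]]'

```text
t: 26.3
position: [0.5126, -0.0416, 0.0611]
eef_rot: [0.728, 0.685, -0.003, -0.003]
contact_force: [-18.4, -3.3, 8.2]
grip_width: 0.307
```

Call:
servo_tool --series '[[10,[0,-10,0],0],[10,[0,-40,-5],0],[10,[0,-70,-15],0],[10,[0,-70,-15],0],[10,[0,-70,-15],0]]'

```text
t: 26.8
position: [0.4487, -0.0379, 0.0779]
eef_rot: [0.729, 0.685, 0.001, 0.002]
contact_force: [1.0, 0.1, -3.3]
grip_width: 0.309
```

```bash
python3 - <<'E'
from h import *
plan(.4593,-.297,.075,-1.7)
snap('wrist','w21');snap('side','d21');snap('scene','s21'); wedgeside('d21')
# image shift of the post between start and now, far post as control
for a,b,rois in [('side0','d21',{'post':(335,145,30,40),'far':(275,112,22,30),'tenon':(350,185,20,22)}),('scene0','s21',{'post':(274,174,26,26),'postback':(274,185,16,40),'far':(315,240,30,30)})]:
    A=cv2.cvtColor(load(a)[0],cv2.COLOR_RGB2GRAY); B=cv2.cvtColor(load(b)[0],cv2.COLOR_RGB2GRAY)
    for n,(x,y,w,h) in rois.items():
        s,_=cv2.phaseCorrelate(A[y:y+h,x:x+w].astype(float),B[y:y+h,x:x+w].astype(float)); print(a,n,np.round(s,2))
g=lambda b:np.clip((b.astype(float)/255)**.5*255,0,255).astype(np.uint8)
x=np.hstack([g(cv2.resize(load(n)[0][140:230,325:390],(400,554),interpolation=cv2.INTER_CUBIC)) for n in('side0','d21')]); cv2.imwrite('pics/d21c.png',x[:,:,::-1])
x=np.hstack([g(cv2.resize(load(n)[0][165:255,245:310],(400,554),interpolation=cv2.INTER_CUBIC)) for n in('scene0','s21')]); cv2.imwrite('pics/s21c.png',x[:,:,::-1])
E
```

```text
t 26.8 pos [448.7 -37.9  77.9] jaw -3.56 tilt 0.23 F [ 1.   0.1 -3.3] g 26.4
 shift [-257.9   26.7    3.1] spin -1.86
0.57 top 10 [571.8   3.4  81.7] [-3.7  9.2] side 18 [569.7  -5.1  70.3]
0.58 top 16 [580.3   6.2  81.6] [-4.2 16. ] side 22 [580.9  -5.7  71.9]
0.59 top 25 [588.5   8.5  82.9] [-5.3 17.6] side 21 [588.9  -6.4  72.3]
0.6 top 23 [597.6   4.   83.3] [-5.2 17.4] side 21 [601.6  -6.7  76.7]
0.61 top 14 [607.6  -3.1  85.2] [-28.5   7.1] side 33 [610.6  -8.   83.2]
0.62 top 30 [621.  -11.5 103.7] [-32.    5.5] side 46 [619.9 -35.6  76.9]
0.63 top 28 [629.8 -14.  103.7] [-33.    5.6] side 47 [630.1 -36.4  79.1]
0.64 top 26 [640.7 -10.8 103.7] [-33.    5.1] side 53 [639.9 -37.1  78.7]
0.65 top 30 [650.1 -11.3 103.7] [-33.4   3.6] side 38 [647.6 -37.6  77. ]
0.66 top 7 [654.5  -7.1 104. ] [-27.4   4.7] side 9 [657.6 -37.8  66.9]
0.69 top 8 [690.1  -9.7  87.1] [-14.3  -6.4] side 8 [693.4 -13.6  77.6]
0.7 top 3 None  side 17 [698.8 -13.8  79.7]
0.71 top 5 [711.  -11.3  88.3] [-13.   -8.7] side 14 [710.  -14.5  79.6]
butt 186 [ 0.60988707 -0.01281312  0.08444448]
side0 post [-0.71 -0.48]
side0 far [-1.37 -0.27]
side0 tenon [-0.47 -0.01]
scene0 post [0.76 1.13]
scene0 postback [0.22 0.18]
scene0 far [-0.02  0.01]
```

View pics/d21c.png

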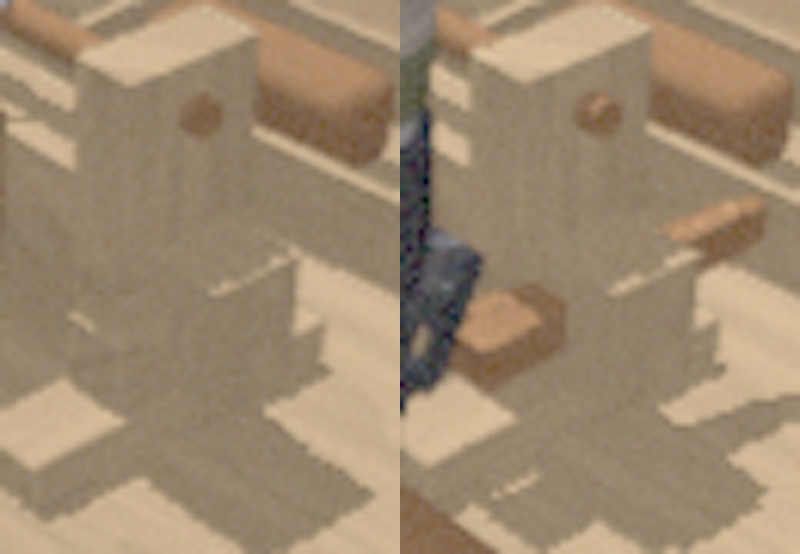

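View pics/s21c.png

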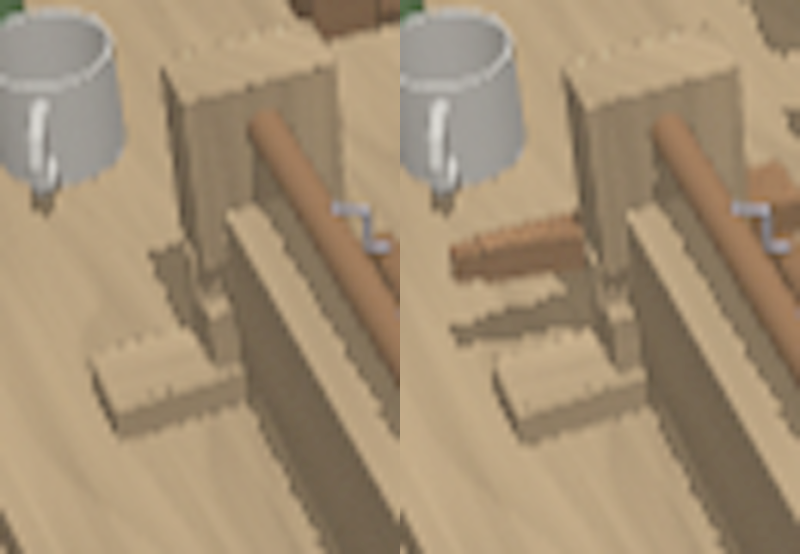

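```bash
python3 - <<'E'
from h import *
from scipy.optimize import least_squares
th=np.radians(-3.6); ex=np.array([np.cos(th),np.sin(th),0]); ey=np.array([-np.sin(th),np.cos(th),0]); O=np.array([.637,.004,0])
def med(n):
    P=cl(n); N=normals(P); Q=np.stack([(P-O)@ex,(P-O)@ey,P[...,2]],-1); ny=abs(N@ey)
    with np.errstate(all='ignore'):
        a=(abs(Q[...,0])<.034)&(abs(Q[...,1])<.015)&(Q[...,2]>.12)&(Q[...,2]<.18)&(ny>.9)
        t=(abs(Q[...,0])<.022)&(abs(Q[...,1]+.041)<.01)&(Q[...,2]>.05)&(Q[...,2]<.1)&(ny>.9)
        b=(abs(Q[...,0])<.035)&(abs(Q[...,1]-.04)<.008)&(Q[...,2]>.12)&(Q[...,2]<.18)&(ny>.9)
    f=lambda m:(m.sum(),(Q[m][:,1].mean()*1000).round(2),(Q[m][:,1].std()/max(1,m.sum())**.5*1000).round(2)) if m.sum()>5 else None
    print(n,'post outer',f(a),'tenon end',f(t),'post inner',f(b))
for n in ['side0','d6','d7','d9','d10','d13','d20','d21','scene0','s8','s20','s21']: med(n)
# ECC sub-pixel registration on the post top in both views
for a,b,rois in [('side0','d21',{'post':(335,143,32,40),'tenonend':(352,185,20,20)}),('side0','d13',{'post':(335,143,32,40)}),('scene0','s21',{'post':(270,170,34,40),'far':(318,236,30,34)}),('scene0','s8',{'post':(270,170,34,40)})]:
    A=cv2.cvtColor(load(a)[0],cv2.COLOR_RGB2GRAY).astype(np.float32); B=cv2.cvtColor(load(b)[0],cv2.COLOR_RGB2GRAY).astype(np.float32)
    for nme,(x,y,w,h) in rois.items():
        M=np.eye(2,3,dtype=np.float32)
        try:
            cc,M=cv2.findTransformECC(A[y:y+h,x:x+w],B[y:y+h,x:x+w],M,cv2.MOTION_TRANSLATION,(3,200,1e-6),None,3); print(a,b,nme,cc,M[:,2])
        except Exception as e: print('fail',nme)
E
```

```text
side0 post outer (np.int64(285), np.float64(0.97), np.float64(0.13)) tenon end (np.int64(155), np.float64(-40.48), np.float64(0.1)) post inner None
d6 post outer (np.int64(291), np.float64(1.1), np.float64(0.13)) tenon end (np.int64(143), np.float64(-40.78), np.float64(0.1)) post inner None
d7 post outer (np.int64(288), np.float64(1.02), np.float64(0.13)) tenon end (np.int64(152), np.float64(-40.75), np.float64(0.09)) post inner None
d9 post outer (np.int64(286), np.float64(0.94), np.float64(0.13)) tenon end (np.int64(156), np.float64(-40.8), np.float64(0.11)) post inner None
d10 post outer (np.int64(275), np.float64(1.07), np.float64(0.12)) tenon end (np.int64(147), np.float64(-40.51), np.float64(0.1)) post inner None
d13 post outer (np.int64(282), np.float64(1.28), np.float64(0.13)) tenon end (np.int64(150), np.float64(-40.52), np.float64(0.09)) post inner None
d20 post outer (np.int64(139), np.float64(3.36), np.float64(0.3)) tenon end (np.int64(158), np.float64(-40.84), np.float64(0.09)) post inner None
d21 post outer (np.int64(255), np.float64(4.51), np.float64(0.16)) tenon end (np.int64(150), np.float64(-40.68), np.float64(0.1)) post inner None
scene0 post outer None tenon end None post inner (np.int64(186), np.float64(35.34), np.float64(0.11))
s8 post outer None tenon end None post inner (np.int64(181), np.float64(35.66), np.float64(0.13))
s20 post outer None tenon end None post inner (np.int64(186), np.float64(38.75), np.float64(0.11))
s21 post outer None tenon end None post inner (np.int64(188), np.float64(38.9), np.float64(0.12))
side0 d21 post 0.9863008743815173 [-0.83418405 -0.5069519 ]
fail tenonend
side0 d13 post 0.996355384023137 [-0.0819921 -0.0075473]
scene0 s21 post 0.9013191387902241 [0.2403613  0.23630582]
scene0 s21 far 0.9998738728169039 [0.01162077 0.00012504]
scene0 s8 post 0.7998649096548515 [-0.11268248  0.15091872]
```

Call:
servo_tool --series '[[10,[-40,4,0],-1.9],[10,[-85,9,0],-1.9],[10,[-130,13,0],-1.9],[10,[-175,18,0],-1.9],[10,[-220,23,0],-1.9],[10,[-250,26,0],-1.9],[10,[-258,26,0],-1.9],[10,[-258,26,0],-1.9]]'

```text
t: 27.75
position: [0.457, -0.2982, 0.0764]
eef_rot: [0.718, 0.696, 0.0, 0.0]
contact_force: [-0.1, 0.2, -3.1]
grip_width: 0.306
```

Call:
servo_tool --series '[[10,[0,0,15],0],[10,[0,0,35],0],[10,[0,0,48],0],[10,[0,0,54],0],[10,[0,0,54],0],[10,[0,0,54],0]]'

```text
t: 28.35
position: [0.4569, -0.2964, 0.0234]
eef_rot: [0.717, 0.697, 0.0, 0.0]
contact_force: [-1.3, 0.1, -2.8]
grip_width: 0.303
```

```bash
python3 - <<'E'
from h import *
plan(.4595,-.298,.013,-1.7)
snap('wrist','w22'); P=cl('w22',True)
for (u,v) in [(210,100),(430,100),(320,75),(320,220)]: print(u,v,(P[v,u]*1000).round(1))
E
```

```text
t 28.35 pos [ 456.9 -296.4   23.4] jaw -1.61 tilt 0.03 F [-1.3  0.1 -2.8] g 25.8
 shift [-1.5  2.6 10.4] spin 0.09
210 100 [ 422.2 -223.4   65.8]
430 100 [ 495.1 -225.6   67.1]
320 75 [ 459.1 -217.7   66. ]
320 220 [ 457.7 -265.5   67.8]
```

View pics/w22.png

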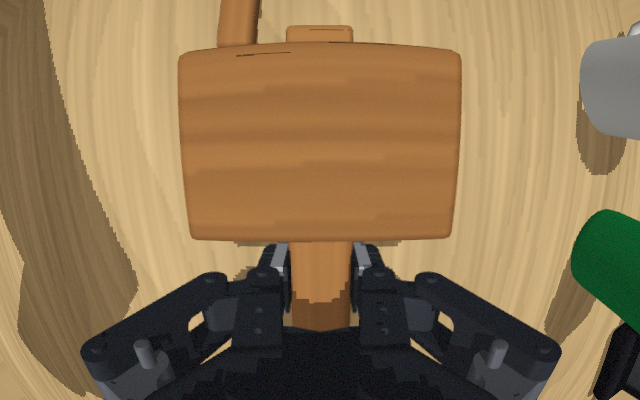

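Call:
servo_tool --series '[[10,[-4,2,3],0],[10,[-4,2,7],0],[10,[-4,2,9],0],[10,[-4,2,10],0],[10,[-4,2,10],0]]'

```text
t: 28.9
position: [0.4582, -0.3007, 0.0131]
eef_rot: [0.717, 0.697, -0.0, -0.0]
contact_force: [-0.7, -0.1, -0.6]
grip_width: 0.308
```

```bash
python3 - <<'E'
from h import *
plan(.4595,-.298,.013,-1.7)
E
```

```text
t 28.9 pos [ 458.2 -300.7   13.1] jaw -1.66 tilt 0.01 F [-0.7 -0.1 -0.6] g 26.3
 shift [2.7 1.2 0.1] spin 0.04
```

Touching down (weight off the wrist). Release gently and rise.

Call:
servo_tool --series '[[60,[0,0,0],0],[60,[0,0,0],0],[60,[0,0,0],0],[60,[0,0,0],0],[60,[0,0,-20],0],[60,[0,0,-60],0],[60,[0,0,-110],0],[60,[0,0,-130],0]]'

```text
t: 29.7
position: [0.4602, -0.3021, 0.1477]
eef_rot: [0.717, 0.697, 0.0, 0.003]
contact_force: [0.9, -0.9, 0.9]
grip_width: 0.703
```

Call:
servo_tool --series '[[60,[0,0,-20],0],[60,[0,0,-20],0],[60,[0,0,-20],0]]'

```text
t: 30.0
position: [0.4585, -0.3007, 0.1629]
eef_rot: [0.717, 0.697, 0.0, 0.0]
contact_force: [-0.8, -0.3, -0.5]
grip_width: 0.702
```

```bash
python3 - <<'E'
from h import *
plan(.4595,-.298,.013,-1.7)
snap('wrist','w30');snap('side','d30');snap('scene','s30'); wedgeside('d30')
P=cl('w30',True)
with np.errstate(all='ignore'): m=(P[...,2]>.046)&(P[...,2]<.066)
m[:, :200]=0; m[220:]=0; m[:,430:]=0
print(cv2.minAreaRect((P[m][:,:2]*1000).astype(np.float32)),np.median(P[m][:,2]))
q=P[m]; print(np.linalg.lstsq(np.c_[q[:,:2],np.ones(len(q))],q[:,2],rcond=None)[0])
E
```

```text
t 30.0 pos [ 458.5 -300.7  162.9] jaw -1.64 tilt 0.04 F [-0.8 -0.3 -0.5] g 60.0
 shift [  2.8   0.8 149.9] spin 0.06
0.57 top 13 [569.6  10.3  81.7] [-2.4 19.8] side 12 [571.   -5.2  72.6]
0.58 top 24 [579.5   9.5  81.8] [-2.1 22. ] side 14 [580.5  -6.4  72.2]
0.59 top 24 [590.2   7.2  81.5] [-3.6 20.6] side 21 [589.8  -6.4  72.7]
0.6 top 22 [599.3   4.6  82.5] [-5.2 18.6] side 18 [600.   -7.3  74.5]
0.61 top 19 [611.4  -4.2 102.7] [-30.6   7.2] side 32 [611.6  -8.2  78.5]
0.62 top 28 [620.2 -10.2 103.5] [-30.    3.9] side 52 [619.8 -35.9  77.8]
0.63 top 32 [629.7 -11.  103.8] [-32.8   4.8] side 51 [629.9 -36.6  76.4]
0.64 top 31 [639.2 -12.6 103.8] [-30.3   5.3] side 53 [640.4 -37.1  79. ]
0.65 top 32 [649.2 -17.5 103.8] [-31.2   5.9] side 34 [648.7 -37.5  75.5]
0.66 top 4 [656.5 -14.  103. ] [-32.1  -2.2] side 8 [656.3 -38.6  70. ]
0.69 top 5 [691.9  -9.5  86. ] [-11.7  -4.5] side 9 [693.3 -13.7  78.3]
0.7 top 3 None  side 14 [697.5 -13.9  78.6]
0.71 top 3 None  side 14 [709.1 -14.2  79.2]
butt 231 [ 0.60936282 -0.00649144  0.08381464]
((459.7252502441406, -244.28530883789062), (69.5105209350586, 100.81070709228516), 88.06453704833984) 0.056459109728475884
[ 0.00027796 -0.00213575  0.05575106]
```

View pics/d30.png

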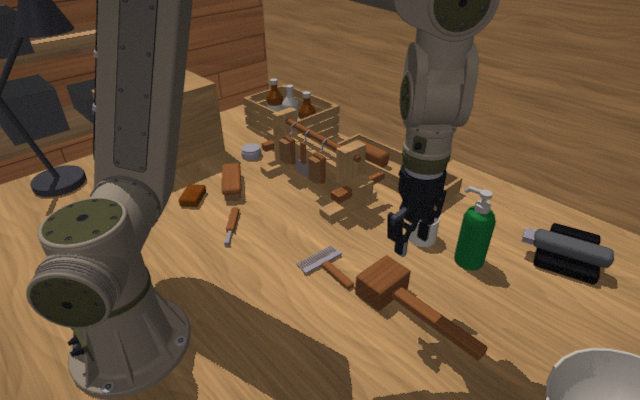

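View pics/s30.png

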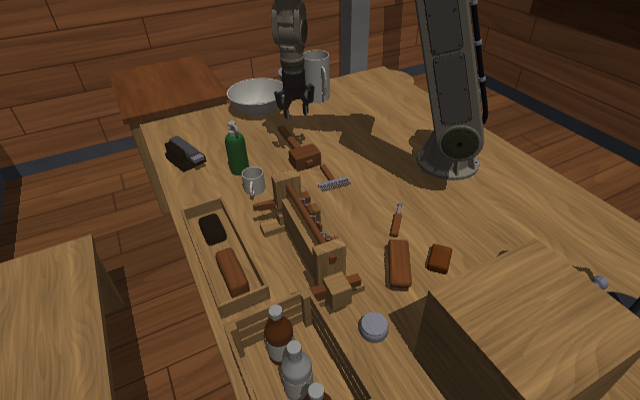

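```bash
python3 - <<'E'
from h import *
for n in ['d30','s30']:
    P=cl(n); im=load(n)[0].astype(int)
    with np.errstate(all='ignore'): k=(P[...,0]>.685)&(P[...,0]<.78)&(P[...,1]>-.03)&(P[...,1]<.005)&(P[...,2]>.055)&(P[...,2]<.1)
    print(n,k.sum(),(np.percentile(P[k],[2,50,98],axis=0)*1000).round(1))
    with np.errstate(all='ignore'): k=(P[...,0]>.54)&(P[...,0]<.6)&(P[...,1]>-.015)&(P[...,1]<.04)&(P[...,2]>.055)&(P[...,2]<.09)
    print(n,k.sum(),(np.percentile(P[k],[2,50,98],axis=0)*1000).round(1))
E
```

```text
d30 114 [[ 6.885e+02 -1.660e+01  6.830e+01]
 [ 7.082e+02 -1.350e+01  8.440e+01]
 [ 7.326e+02  2.000e-01  9.020e+01]]
d30 219 [[563.1  -8.1  60.9]
 [576.6   2.9  79.2]
 [599.1  27.2  84.5]]
s30 148 [[686.  -15.7  67.6]
 [709.1  -3.8  83.2]
 [734.3   4.2  91.1]]
s30 86 [[566.9  -4.9  60.3]
 [577.6  21.5  79.8]
 [592.1  27.9  83.9]]
```

```bash
python3 -c "
from rig import env
print(env.sign_off())"
```

```text
the job is handed in; nothing more can be done
None
```

The wedge is driven home, the end post sits tight on the rail's shoulder as far as I can measure, and the mallet is back on the bench. I handed the job in at about 30 s; sign-off gives no verdict.

**What I did**
- **Start:** I set the wedge nose first in the slot. The first push with the shut fingers jammed at about 29 N with the butt drooping. I re-gripped it level, pushed until it bit at about 8 N, and let go with the post still not measurably moved.
- **Drive:** I drove it in with about a dozen light mallet taps, drawing back clear between them. It went in about 23 mm from where it bit.
- **Finish:** I laid the mallet back where it had been.

**Last checks**
- **Post:** it moved 3.5 mm (both cameras), against a starting gap of 2.8 to 3.8 mm, so it reads tight. The last two taps of about 17 to 18 N moved the wedge no further.
- **Wedge:** its nose is about 96 mm past the slot's middle. It lies in line with the slot except for about 2.5° of nose-up pitch, and I put the nose about 4 mm high.
- **Mallet:** it lies flat (head top at 56 mm), about 2 mm from where it first lay and well clear of the rack.
- **Other things:** they look unmoved in both views.

**What did not go well or disagreed**
- One tap read about 24 N along the drive at the wrist (26 N in all), heavier than intended and close to the 28 N limit.
- The absolute gap computed from the tenon end and post face disagreed with the given range by about 2 mm, so I relied on the measured shift instead.
- I could not measure the wedge's pressure on the post (over 8 N required) directly.

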